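Key the antenna rotator's hub to its shaft

ROBOT

A 6-joint arm with a two-finger parallel gripper is mounted at the origin on the work surface. World frame = base frame: x ahead of the robot, y to its left, z up, the work surface at z = 0. Lengths are in m, angles in degrees, forces in N, time in s.
With the tool pointing down it reaches from about 0.25 to 0.725 m from the base axis. Payload 9.7 kg.
Tool frame: the origin (TCP) lies at the very end of the fingers, on their centre line; the grasp point (between the pads) lies 19 mm behind it; z points along the fingers, y is the direction in which the jaws open and shut (so a half turn about z gives the same grasp; the last joint's range is limited). The gripper opens to 85 mm and grips with 20 to 120 N. Pads are 22 mm wide; open, the fingers measure 114 mm over their backs; the gripper's body (76 mm by 85 mm) begins 54 mm behind the grasp point. The pads swing forward as they close: fully open they stand 13 mm farther back than shut.
Start: joints at [-64.859, 4.979, 10.078, 95.1, 0, 90], TCP at [0.234, -0.498, 0.231] pointing down, gripper open.
Joint ranges: [-179.16, 179.16], [-48.56, 103.87], [-65.8, 70.77], [-126.05, 130.52], [-82.76, 87.17], [-180, 180]. Speed limits (degrees/s): [127.2, 127.2, 147.25, 180, 180, 180].

INTERFACE

Orientations are given as [roll, pitch, yaw] about the fixed x, y, z axes, in that order (R = Rz(yaw) Ry(pitch) Rx(roll)).
In Python, from workcell import bot, camera, ticket gives the robot as it stands.
- The arm moves only by the shell command python3 -m jog 'ROWS' [FORCE]. ROWS is a JSON object of lists of equal length, an entry for each row: "turn": the turn, a rotation vector about the world's x, y, z each as a share of 8 degrees, from -1 to 1, a list of three; "delta_pos": the shift along the world's x, y, z each as a share of 50 mm, from -1 to 1, a list of three; "hand": the opening, from -1 (shut) to 1 (fully open). A call has exactly 10 rows; each row shifts and turns the commanded pose from where the row before left it; what a row does not reach is not made up. A row lasts 1/10 s, in which the tool goes at most 50 mm and 8.59 degrees, less where a joint would pass 70% of its speed; a pose out of reach is approached as far as the arm can. A call with a number of a shift or a turn outside -1 to 1 is refused whole. A call with a gripper value outside its range is refused whole. The fingers move at their own pace and stop on an object; FORCE is the grip in N (left out, the last holds). Time passes only in rows, so rows that do not move let the fingers close, or fill a call up. It gives the time, the measured TCP pose, the force and the opening at its end, in the units of the state.
- bot.get_obs(): the state, without advancing time (a new reading comes with each control period).
- camera(name): name is "side" or "top"; returns a dict with "frame" (384x512x3 uint8, red, green, blue), "range_z" (384x512 float32, m along the optical axis (not along the pixel's ray), 0 where there is no reading), "fx", "fy", "cx", "cy" (pixels), "k1" (the pictures are not rectified: a ray, as slopes to the right and down, at radius r is drawn at 1 + k1 r^2 times it, then the intrinsics apply), "extrinsics" (4x4, takes a point from world to camera coordinates). Camera axes: x right, y up, looking along -z (the intrinsics and any distortion apply to the point x, -y, -z); pixel columns grow to the right and rows downward; lengths in m; the calibration is good to about 2 mm. A picture is of the moment at which its call begins.
- ticket.job_done(): hands the job in, once; it reports no verdict.
The state is a dict: "time": time; "q": joint angles; "qd": joint speeds; "joint_efforts": joint torques, N m; "ee_pos": TCP position; "tcp_rot": TCP orientation; "wrist_force": force on the tool from outside, world axes, zero at the start; "torque": the same for the moment, N m; "opening": finger opening in m.
Only numpy, scipy, OpenCV 4.12 (cv2) and the standard library are available. Lean on these libraries where they do the work, as an engineer would, in place of code of your own. Each camera call takes 0.05 s, during which the arm holds its last target.

TASK

Take the gib-head taper key (the one with the square block head) from the wooden rack, start it in the keyway between the rotator's hub and shaft with its tapered side outward, let go, and tap it down with the round-nosed mallet, not with the fingers, until it is tight and its head is fully down on the hub. Then set the mallet gently back in its ring stand, level and centred, and let go. Leave everything else where it is.

Things in the scene. Friction and masses are not known exactly. Their poses are not given: they have to be found in the camera images.
- key_head (a point): Centre of the head of the steel gib-head taper key, standing tip down in a rack slot. z up along the key, x from its straight face to its tapered face. Head: block 18 (x) x 14 (y) x 20 (z) mm, gripped on its y sides; it overhangs the shank on the tapered side. The straight face, of head and shank, is the plane x = -9 mm. Key 66 mm tall in all, 70 g.
- key_tip (a point): Middle of the key's rounded tip, 56 mm below the head's centre and 6.5 mm behind it in x; axes as key_head. The shank is 46 mm long and 12 mm wide (y); thickness (x) 5 mm at the tip, growing evenly to 10 mm under the head, all on the +x side.
- rack_top (a point): Centre of the top of the wooden rack, a block 146 (x) x 42 (y) x 42 (z) mm fixed on the bench. Three slots 30 mm deep, 45 mm apart along its x axis (straight faces at x = -45, 0, +45 mm), hold the key and two other pieces in any order, all with axes parallel to the rack's. The key's head has its underside 16 mm above this top.
- keyway (a point): Centre of the keyway's mouth in the hub's flat top, 112 mm above the bench. x points outward from the shaft's axis (15 mm behind this point), z up. The mouth spans x = -4 mm (shaft's upright flat) to +4 mm (hub's wall, sloping in going down like the key's taper) and 16 mm in y; 52 mm deep. The key goes in tip down, its x axis along this one, head centre 4 to 6 mm outward.
- rotator: Antenna rotator fixed on the bench; origin at its foot on the shaft's axis, x towards the keyway. Round grey casting 148 mm across, 58 mm high, a black box on its -x side; on it an aluminium hub 84 mm across, top 112 mm up, and a steel shaft in its bore, end 3 mm above the hub.
- shaft (a joint): Sideways push of the shaft on its soft mount (5000 N/m), in m: 0 free, about 0.002 with the key home. The key stops loosely with its head's centre about 29 mm above the keyway's mouth. Driving it on takes a push rising to about 12 N; home, the head rests on the hub, its centre 10 mm above the mouth and about 3 mm outward.
- mallet_grip (a point): Centre of the grip of the mallet: a plain wooden handle 22 mm in diameter and 70 mm long (38 mm of it below this point, 32 mm above), z up along it, with a dark steel ball at its lower end; 114 mm tall in all, about 260 g. It stands ball down in the ring stand. The ball's underside, 82 mm below this point, is the striking face.
- mallet_ball (a point): Centre of the mallet's ball, 22 mm in radius, weighted at the bottom; 60 mm below the centre of the grip; z up along the handle.
- ring (a point): Centre of the top of the ring stand, a black ring fixed on the bench, 34 mm inner and 56 mm outer diameter (foot 68 mm), its top 30 mm above the bench. With the mallet seated the ball's centre is 14 mm straight above this point.
- plain_key: Flat steel key without a head, 5 x 12 x 60 mm, standing in a rack slot; origin at its foot.
- eye_cotter: Flat steel cotter with a disc head 22 mm across, 66 mm tall, standing in a rack slot; origin at its tip.
- spray_can: Spray can, 48 mm in diameter, 150 mm tall; origin at its foot. An obstacle.
- desk_mic: Desk microphone, base 56 mm across, 160 mm tall; origin at its foot. An obstacle.
- pliers: Pliers lying flat, about 150 mm long, 16 mm high; origin at the pivot's underside.
- screwdriver: Screwdriver lying on the bench; origin under its middle.
- mug: White mug, 78 mm across, 90 mm tall; origin at its foot.
- light_bar: Black light bar lying on the bench, 40 x 150 x 23 mm; origin at its underside.
There are look-alikes about, which are no part of the job. What is shaped like the part that bears ring but green or red is not meant.

How it is judged (in metres and radians):
On the way, in this order (a step that is already met when the one before it is completed fails the run):
1. the key is started in the keyway: its tip at least 15 mm down in the slot and the fingers off it (z of key_head in the frame of keyway below 0.041 m and y of key_head in the frame of keyway between -0.006 and 0.006 m and x of key_head in the frame of keyway between -0.002 and 0.01 m and contact force between the fingers and key below 0.05 N), for 0.1 s.
2. the mallet, pressing on the key, has driven it home: head down on the hub within 2.5 mm (z of key_head in the frame of keyway below 0.0125 m and y of key_head in the frame of keyway between -0.005 and 0.005 m and x of key_head in the frame of keyway between -0.001 and 0.007 m and angle between key_head's own z axis and vertical below 0.08 rad and value of joint shaft above 0.001 m and contact force between mallet and key above 1 N).
At the end, for the whole second after the job is handed in: The key stands in the keyway, upright within 0.08 rad, its head down on the hub within 2.5 mm and the shaft pushed aside by more than 1 mm (tight). The mallet stands in its ring, ball centred within 5 mm and 9 to 19 mm above the ring's top, upright within 0.12 rad, at rest and released (z of key_head in the frame of keyway below 0.0125 m and y of key_head in the frame of keyway between -0.005 and 0.005 m and x of key_head in the frame of keyway between -0.001 and 0.007 m and angle between key_head's own z axis and vertical below 0.08 rad and value of joint shaft above 0.001 m and horizontal distance between mallet_ball and ring below 0.005 m and z of mallet_ball in the frame of ring between 0.009 and 0.019 m and angle between mallet_grip's own z axis and vertical below 0.12 rad and linear speed of key below 0.02 m/s and linear speed of mallet below 0.03 m/s and angular speed of mallet below 0.3 rad/s and contact force between the fingers and anything else below 0.1 N); the robot touches nothing.
It fails at once if the fingers touch the key while it is driven further than it goes loosely (head's underside less than 10 mm above the hub) (z of key_head in the frame of keyway below 0.02 m and horizontal distance between key_head and keyway below 0.02 m and contact force between the fingers and key above 1 N).
It fails at once if the mallet is dropped: falls unheld faster than 0.6 m/s (linear speed of mallet above 0.6 m/s and contact force between the fingers and mallet below 0.05 N).
It fails at once if another thing on the bench or in the rack is moved by more than 30 mm (distance of any of plain_key, eye_cotter, spray_can, desk_mic, pliers, screwdriver, mug, light_bar from where it was at the start of the episode above 0.03 m).
It also fails if it takes over 72 s, if anything falls off the work surface, if the arm or the gripper's body presses on something with over 40 N, if the wrist force passes 120 N, or if a joint passes its speed limit or range.

## Working session

There is one attempt and no reset: what is moved stays moved. The work goes in short steps, Python scripts to look and compute and a shell command to move; the robot and the scene stay as the last step left them, time stands still between calls to the robot, and variables do not carry over. Pictures are saved under pics/ and viewed, and the job is handed in when it is done.

```bash
ls; mkdir -p pics; python3 - <<'E'
from workcell import bot,camera
import cv2,numpy as np
print(bot.get_obs())
for n in("side","top"):
    c=camera(n); cv2.imwrite(f"pics/{n}0.png",cv2.resize(c["frame"][:,:,::-1],(800,600),interpolation=cv2.INTER_CUBIC))
    np.savez(f"/tmp/{n}0.npz",**c)
    print(n,{k:v for k,v in c.items() if k not in("frame","range_z")})
E
```

```text
pics
{'time': 0.0, 'q': array([-6.48581565e+01,  5.01112825e+00,  1.00368701e+01,  9.50999599e+01,
       -5.47414809e-04,  9.00010668e+01]), 'qd': array([-0.01907928, -0.01690029, -0.01097933,  0.09089141,  0.03805787,
       -0.02463624]), 'joint_efforts': array([-1.07719210e-03, -5.20384991e+01,  4.64810407e+01,  1.61716773e-02,
       -1.24354742e-04,  9.15036580e-08]), 'ee_pos': array([ 0.23357839, -0.49769638,  0.23060444]), 'tcp_rot': array([-1.79925782e+02,  5.48796246e-04,  2.51407774e+01]), 'wrist_force': array([ 0.46175966, -0.6608653 , -0.23307451]), 'torque': array([-0.00725297,  0.0101362 ,  0.00031187]), 'opening': 0.08538893545740446}
side {'fx': 476.06580690897096, 'fy': 476.06580690897096, 'cx': 252.50624900778027, 'cy': 188.95502408046696, 'k1': -0.09965492652951263, 'extrinsics': array([[-0.98721143, -0.15816568, -0.01993016,  0.56749168],
       [ 0.09460858, -0.68190489,  0.72529645, -0.10838976],
       [-0.12830748,  0.71413538,  0.68814813, -1.33536234],
       [ 0.        ,  0.        ,  0.        ,  1.        ]])}
top {'fx': 443.19657835290155, 'fy': 443.19657835290155, 'cx': 261.7669181843602, 'cy': 185.89739123151293, 'k1': -0.004529833444765709, 'extrinsics': array([[ 0.10414049, -0.99456106,  0.00174639, -0.04512817],
       [ 0.97222495,  0.10217142,  0.2105698 , -0.58301861],
       [-0.20960295, -0.02023096,  0.97757727, -1.25606828],
       [ 0.        ,  0.        ,  0.        ,  1.        ]])}
```

View pics/side0.png

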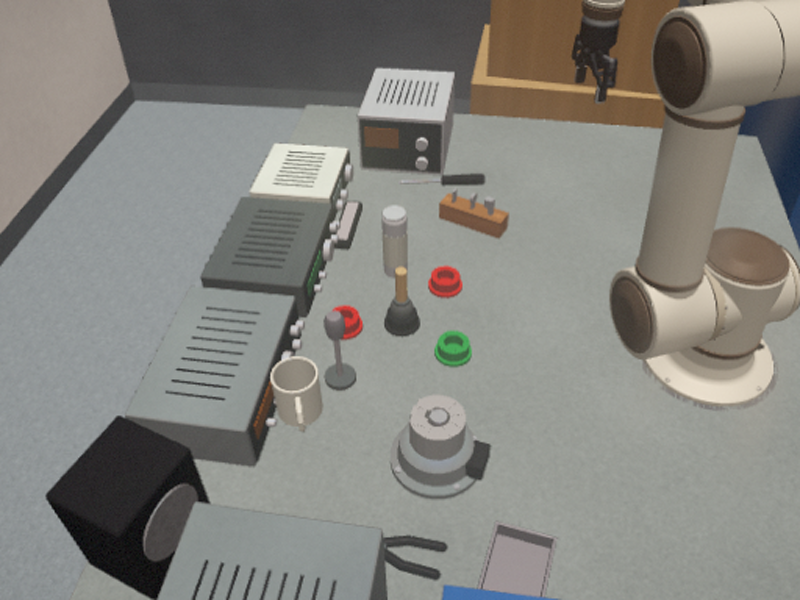

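View pics/top0.png

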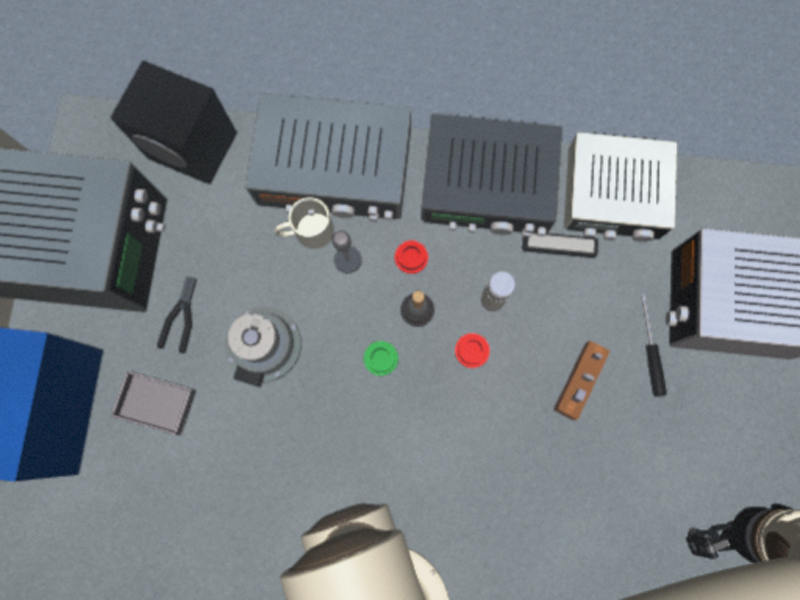

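Overview: the rack is at top (582,380)/side (473,215), the rotator at top (262,342), and the mallet in its black ring at top (418,306). The red and green rings are decoys. Next I'll take enlarged crops and set up helpers.

```bash
cat > h.py <<'E'
import numpy as np,cv2
def load(f): return dict(np.load(f))
def ray(c,u,v):
    K=np.array([[c["fx"],0,c["cx"]],[0,c["fy"],c["cy"]],[0,0,1.]],float)
    p=cv2.undistortPoints(np.array([[[u,v]]],float),K,np.array([float(c["k1"]),0,0,0]))[0,0]
    E=c["extrinsics"];R=E[:3,:3];t=E[:3,3]
    return -R.T@t, R.T@np.array([p[0],-p[1],-1])
def at_z(c,u,v,z):
    o,d=ray(c,u,v);return o+d*(z-o[2])/d[2]
def at_d(c,u,v):
    o,d=ray(c,u,v);return o+d*c["range_z"][int(round(v)),int(round(u))]
def proj(c,P):
    P=np.atleast_2d(P);E=c["extrinsics"];q=P@E[:3,:3].T+E[:3,3]
    x=q[:,0]/-q[:,2];y=-q[:,1]/-q[:,2];r=1+c["k1"]*(x*x+y*y)
    return np.c_[c["fx"]*x*r+c["cx"],c["fy"]*y*r+c["cy"]]
def crop(c,u0,v0,w,h,s,f):
    im=cv2.resize(c["frame"][v0:v0+h,u0:u0+w,::-1],None,fx=s,fy=s,interpolation=cv2.INTER_CUBIC)
    for i in range(0,w,10): cv2.putText(im,str(u0+i),(i*s,10),0,.35,(0,255,255));cv2.line(im,(i*s,12),(i*s,18),(0,255,255))
    for i in range(10,h,10): cv2.putText(im,str(v0+i),(0,i*s+4),0,.35,(0,255,255));cv2.line(im,(24,i*s),(30,i*s),(0,255,255))
    cv2.imwrite(f,im)
E
python3 - <<'E'
from h import *
t=load("/tmp/top0.npz");s=load("/tmp/side0.npz")
crop(t,350,210,45,62,9,"pics/rt.png")
crop(s,275,110,60,45,12,"pics/rs.png")
crop(t,140,190,60,60,10,"pics/hubt.png")
crop(s,240,245,80,75,8,"pics/hubs.png")
E
```

```text
(no output)
```

View pics/rt.png

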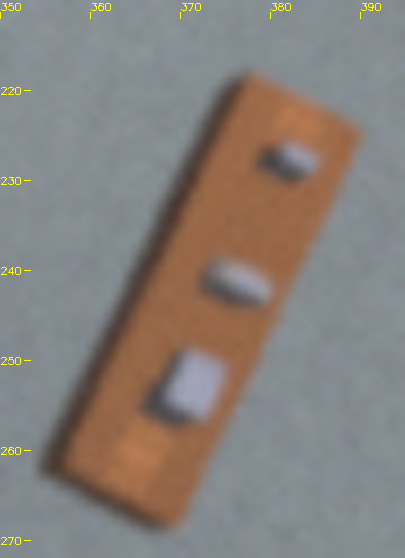

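View pics/rs.png

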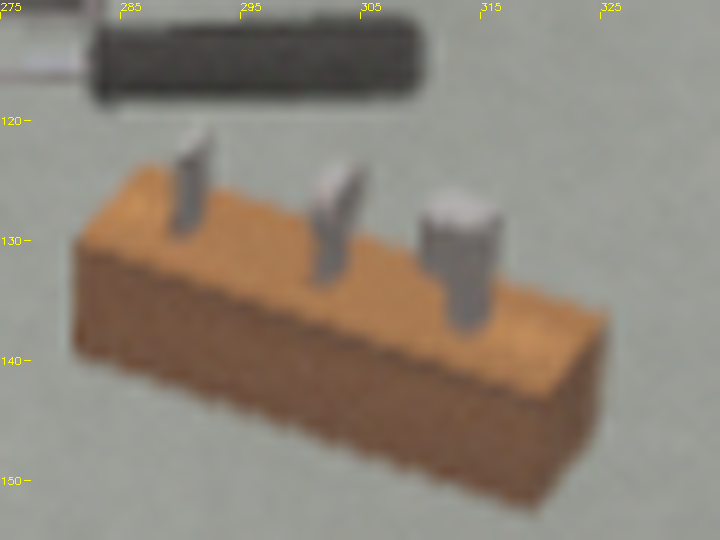

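View pics/hubt.png

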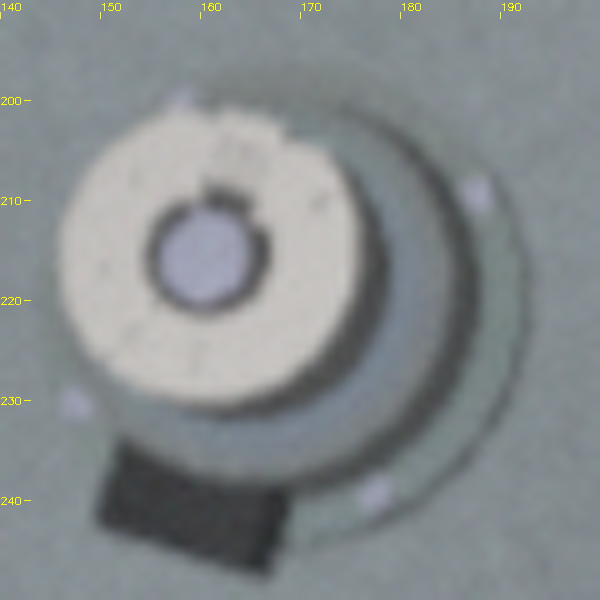

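View pics/hubs.png

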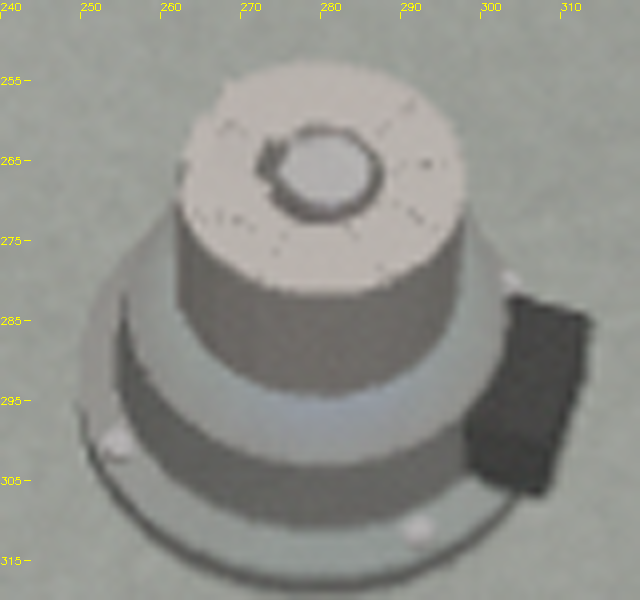

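The head candidates in the rack are top (371,252), (376,241) and (381,228). The block at (371,252) is the gib key, because the side view shows its overhanging head at (312,130). The overhang points to the rack's far (+x) end. Now I'll measure.

```bash
python3 - <<'E'
from h import *
np.set_printoptions(precision=4,suppress=True)
t=load("/tmp/top0.npz");s=load("/tmp/side0.npz")
print("rack top corners, top cam z=.042")
C=[at_z(t,u,v,.042)[:2] for u,v in((377,218),(389.7,224.7),(369.7,269),(356.5,262))]
for c in C: print(c)
C=np.array(C);print(np.linalg.norm(C-np.roll(C,-1,0),axis=1),C.mean(0))
print("side cam")
C=[at_z(s,u,v,.042)[:2] for u,v in((282,130),(287.5,124),(325,136),(320,143))]
for c in C: print(c)
C=np.array(C);print(np.linalg.norm(C-np.roll(C,-1,0),axis=1),C.mean(0))
print("key head top z=.078")
for u,v in((371.5,248.7),(374.8,250.2),(372.5,256.3),(369,255.2)): print(at_z(t,u,v,.078)[:2])
print("side head top")
for u,v in((310.5,127),(313,126),(316.3,127.5),(314.5,129)): print(at_z(s,u,v,.078)[:2])
print("others",at_z(t,382.8,227.5,.072),at_z(t,377,241,.078))
# depth
for c,n in((t,'t'),(s,'s')):
  pts=[(371.5,253),(365,262),(385,223)] if n=='t' else [(313,128),(288,126),(320,138)]
  for p in pts: print(n,p,at_d(c,*p))
# hub
print("shaft z.115",at_z(t,160,215.5,.115),at_z(s,280,267,.115))
print("hub ctr z.112",at_z(t,161,215.5,.112),at_z(s,280,267.5,.112))
print("slot mouth",at_z(t,163,210,.112),at_z(s,273.5,264.5,.112))
print("box", at_d(t,158,240),at_d(s,308,287))
print("mallet",[proj(t,np.array([.4,0,.0])),proj(s,np.array([.4,0,0]))])
E
```

```text
rack top corners, top cam z=.042
[ 0.5275 -0.3349]
[ 0.5114 -0.3735]
[ 0.376  -0.3213]
[ 0.392  -0.2819]
[0.0418 0.1451 0.0425 0.1455] [ 0.4517 -0.3279]
side cam
[ 0.5262 -0.3348]
[ 0.5113 -0.3718]
[ 0.3801 -0.3209]
[ 0.3946 -0.2807]
[0.0399 0.1407 0.0428 0.1423] [ 0.4531 -0.327 ]
key head top z=.078
[ 0.4316 -0.3148]
[ 0.4283 -0.3244]
[ 0.4104 -0.3188]
[ 0.4125 -0.3087]
side head top
[ 0.4304 -0.3153]
[ 0.4226 -0.3221]
[ 0.4113 -0.3152]
[ 0.4167 -0.3061]
others [ 0.4965 -0.3456  0.072 ] [ 0.4551 -0.3293  0.078 ]
t (371.5, 253) [ 0.4193 -0.3152  0.0792]
t (365, 262) [ 0.3948 -0.3072  0.0391]
t (385, 223) [ 0.5156 -0.3604  0.0382]
s (313, 128) [ 0.422  -0.3147  0.0753]
s (288, 126) [ 0.5084 -0.3603  0.042 ]
s (320, 138) [ 0.3961 -0.3059  0.0433]
shaft z.115 [0.4586 0.2905 0.115 ] [0.4606 0.2938 0.115 ]
hub ctr z.112 [0.4593 0.2884 0.112 ] [0.4606 0.293  0.112 ]
slot mouth [0.4754 0.2852 0.112 ] [0.4767 0.2865 0.112 ]
box [0.3948 0.3024 0.0448] [0.3911 0.2926 0.0467]
mallet [array([[260.6186, 250.1024]]), array([[311.6576, 213.1308]])]
```

```bash
python3 - <<'E'
from h import *
t=load("/tmp/top0.npz");s=load("/tmp/side0.npz")
crop(t,245,170,50,50,12,"pics/mt.png")
crop(s,235,165,50,60,10,"pics/ms.png")
E
```

```text
(no output)
```

View pics/mt.png

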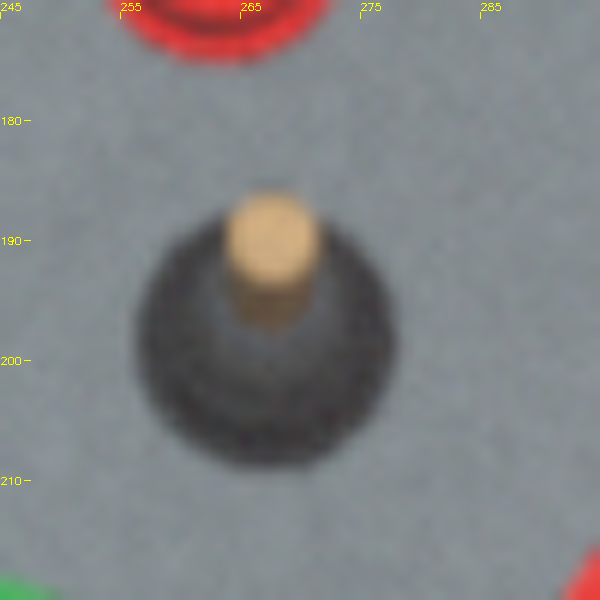

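View pics/ms.png

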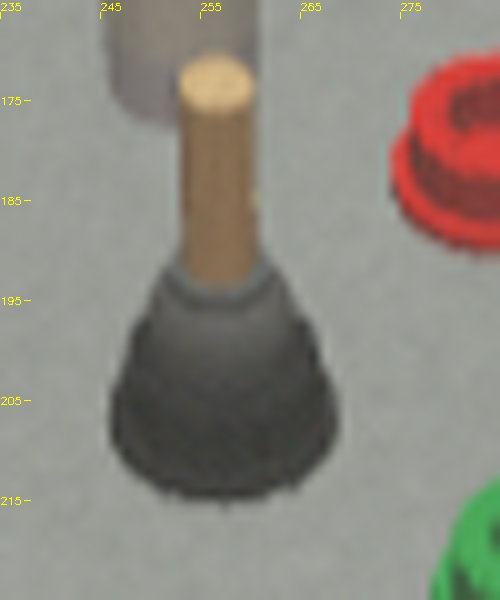

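```bash
python3 - <<'E'
from h import *
t=load("/tmp/top0.npz");s=load("/tmp/side0.npz")
# rectified z=.112 patch, 0.25mm/px, centre (.46,.29); up=+x, left=+y
S=.0002;N=300
def rect(c,x0,y0,z,S=S,N=N):
    jj,ii=np.meshgrid(np.arange(N),np.arange(N))
    P=np.c_[(x0+(N/2-ii)*S).ravel(),(y0+(N/2-jj)*S).ravel(),np.full(N*N,z)]
    m=proj(c,P).astype(np.float32).reshape(N,N,2)
    return cv2.remap(c["frame"][:,:,::-1].copy(),m[...,0],m[...,1],cv2.INTER_CUBIC)
def grid(a):
    a=cv2.resize(a,(400,400))
    return a
A=np.hstack([rect(c,.465,.29,.112,.00025,320) for c in(t,s)])
A=cv2.resize(A,None,fx=1.25,fy=1.25)
k=1.25/.00025
for off in (0,400):
    for i in range(-4,5):
        p=int(200+i*.01*k)
        if 0<=p<400:
            cv2.putText(A,f"{.29-i*.01:.2f}",(off+p-10,10),0,.35,(0,0,255));cv2.line(A,(off+p,12),(off+p,20),(0,0,255))
            cv2.putText(A,f"{.465-i*.01:.3f}",(off,p+4),0,.35,(0,0,255));cv2.line(A,(off+36,p),(off+42,p),(0,0,255))
cv2.imwrite("pics/hubrect.png",A)
E
```

```text
(no output)
```

View pics/hubrect.png

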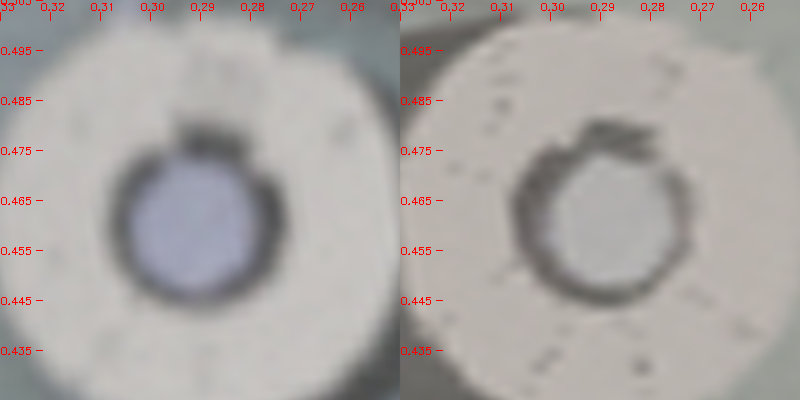

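```bash
python3 - <<'E'
from h import *
np.set_printoptions(precision=4,suppress=True)
t=load("/tmp/top0.npz");s=load("/tmp/side0.npz")
z=float(np.median([at_d(t,u,v)[2] for u in(155,158,161) for v in (239,240,241)]));print("boxz",z)
a,b=at_z(t,149.7,242,z),at_z(t,167,247.3,z)
d=a-b;print(a,b,np.degrees(np.arctan2(-d[0],d[1])))
C=.5*(a+b);print("dir", np.degrees(np.arctan2(.291-C[1],.461-C[0])))
# side box top
zs=np.median([at_d(s,u,v)[2] for u in(307,309) for v in(285,287,289)]);print(zs)
a,b=at_z(s,313.5,284.5,zs),at_z(s,308.3,300,zs);d=b-a;print(a,b,np.degrees(np.arctan2(-d[0],d[1])))
# bolts at casting flange
B=[at_z(t,u,v,.012) for u,v in((157.5,200),(187.5,209),(177.5,239),(147.5,230))]
B=np.array(B);print(B,B.mean(0)); 
for p in B: print(np.degrees(np.arctan2(p[1]-B[:,1].mean(),p[0]-B[:,0].mean())))
# mallet
print("mal top",at_z(t,267.7,189.8,.136),at_z(s,255.9,173.3,.136),at_d(t,267.7,190))
print("foot", at_z(t,267,198.3,.02), "side ball/foot",at_z(s,256.8,206,.03))
# hub circle: fit top edges
E
```

```text
boxz 0.0447665863737583
[0.3864 0.3258 0.0448] [0.3764 0.273  0.0448] -10.712263001014847
dir -6.016616505768872
0.04754035017444541
[0.3785 0.2841 0.0475] [0.3875 0.33   0.0475] -11.126206204453258
[[0.5178 0.3306 0.012 ]
 [0.4998 0.2351 0.012 ]
 [0.406  0.2524 0.012 ]
 [0.4234 0.3465 0.012 ]] [0.4618 0.2911 0.012 ]
35.11617293403056
-55.851807859873155
-145.16709493606479
124.6863080697038
mal top [ 0.5593 -0.0033  0.136 ] [0.5625 0.0004 0.136 ] [ 0.5589 -0.0033  0.1354]
foot [ 0.5567 -0.0031  0.02  ] side ball/foot [0.5581 0.0224 0.03  ]
```

Rotator yaw is about -10.4° (slot, bolts and box agree), and the keyway is about (0.4760, 0.2879). Key head is about (0.4195, -0.3152, 0.068) with yaw -21.3°. Moving above the key.

```bash
python3 -m jog '{"turn":[[0,0,-0.725],[0,0,-0.725],[0,0,-0.725],[0,0,-0.725],[0,0,-0.725],[0,0,-0.725],[0,0,-0.725],[0,0,-0.725],[0,0,0],[0,0,0]],"delta_pos":[[0.465,0.456,-0.25],[0.465,0.456,-0.25],[0.465,0.456,-0.25],[0.465,0.456,-0.25],[0.465,0.456,-0.25],[0.465,0.456,-0.25],[0.465,0.456,-0.25],[0.465,0.456,-0.25],[0,0,0],[0,0,0]],"hand":[1,1,1,1,1,1,1,1,1,1]}' 40
```

```text
time: 1.1
ee_pos: [0.4197, -0.3149, 0.1308]
tcp_rot: [-180.0, 0.1, -21.1]
wrist_force: [0.1, -0.4, 0.3]
opening: 0.0852
```

```bash
python3 -m jog '{"turn":[[0,0,0],[0,0,0],[0,0,0],[0,0,0],[0,0,0],[0,0,0],[0,0,0],[0,0,0],[0,0,0],[0,0,0]],"delta_pos":[[0,0,-0.25],[0,0,-0.25],[0,0,-0.25],[0,0,-0.25],[0,0,-0.25],[0,0,-0.25],[0,0,0],[0,0,0],[0,0,0],[0,0,0]],"hand":[1,1,0.3,-0.2,-0.2,-0.2,-0.2,-0.2,-0.2,-0.2]}' 40
python3 - <<'E'
from h import *
from workcell import camera
t=camera("top");s=camera("side")
crop(t,335,215,80,60,9,"pics/gt.png")
crop(s,275,85,70,60,10,"pics/gs.png")
E
```

```text
time: 2.1
ee_pos: [0.42, -0.3157, 0.057]
tcp_rot: [180.0, -0.1, -21.3]
wrist_force: [-0.4, 0.4, -0.2]
opening: 0.0342
```

View pics/gs.png

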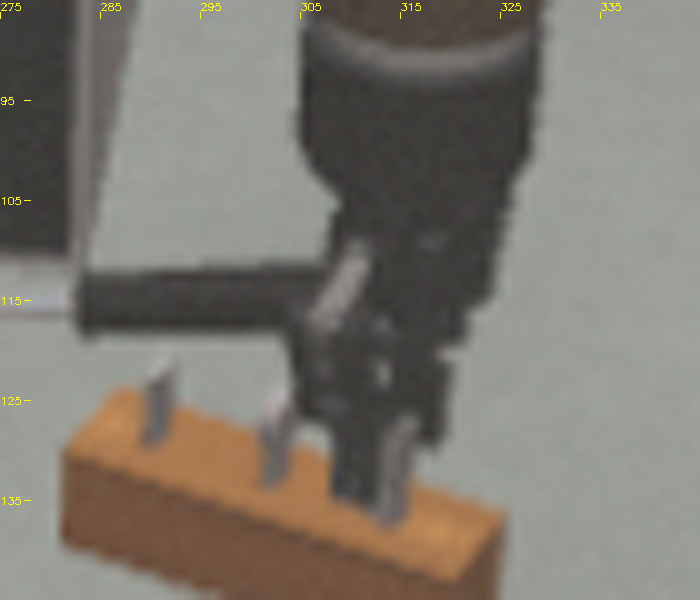

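View pics/gt.png

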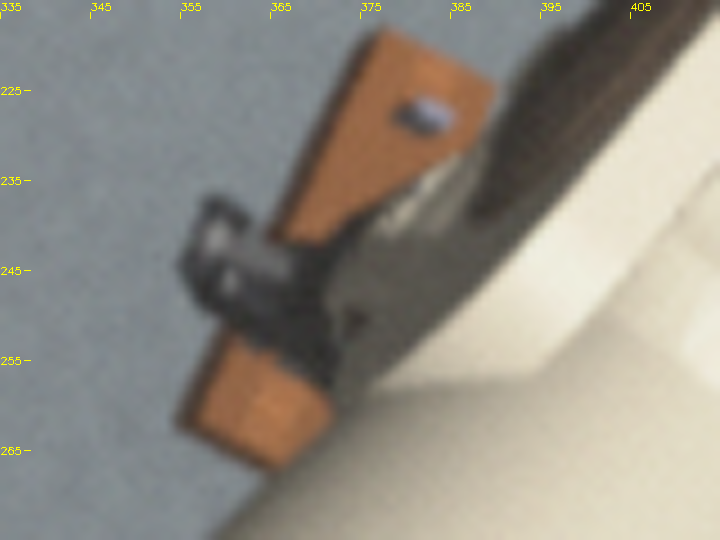

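The near pad at side (311,130) straddles the head at (313,129), and the fingers clear the rack top. Lowering 5 mm and closing.

```bash
python3 -m jog '{"turn":[[0,0,0],[0,0,0],[0,0,0],[0,0,0],[0,0,0],[0,0,0],[0,0,0],[0,0,0],[0,0,0],[0,0,0]],"delta_pos":[[0,0,-0.06],[0,0,-0.06],[0,0,0],[0,0,0],[0,0,0],[0,0,0],[0,0,0],[0,0,0],[0,0,0],[0,0,0]],"hand":[-0.2,-0.2,-0.5,-0.6,-1,-1,-1,-1,-1,-1]}' 40
python3 - <<'E'
from h import *
from workcell import camera,bot
s=camera("side")
crop(s,275,85,70,60,10,"pics/gs2.png")
print(bot.get_obs()["ee_pos"],bot.get_obs()["wrist_force"])
E
```

```text
time: 3.2
ee_pos: [0.4196, -0.3154, 0.0502]
tcp_rot: [-180.0, 0.0, -21.3]
wrist_force: [-0.4, 0.8, -0.5]
opening: 0.0133
[ 0.41961274 -0.31543931  0.05025734] [ 0.20477702  1.61729899 -0.08617645]
```

View pics/gs2.png

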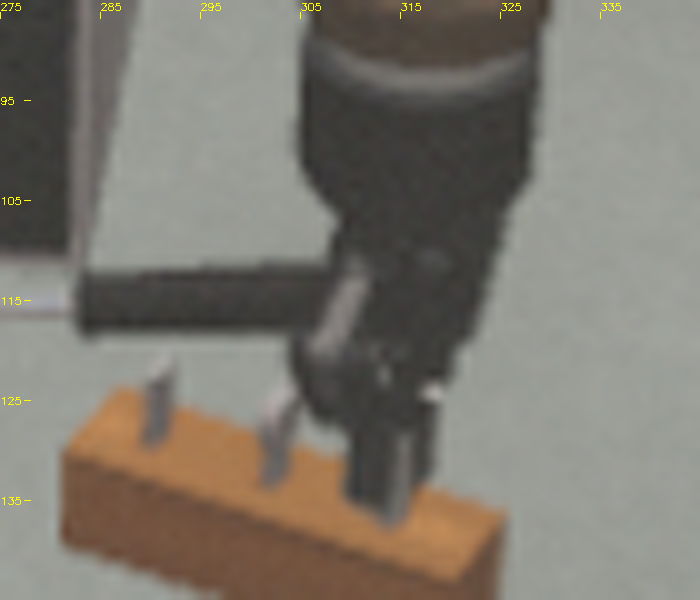

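```bash
python3 -m jog '{"turn":[[0,0,0],[0,0,0],[0,0,0],[0,0,0],[0,0,0],[0,0,0],[0,0,0],[0,0,0],[0,0,0],[0,0,0]],"delta_pos":[[0,0,0.2],[0,0,0.3],[0,0,0.4],[0,0,0.5],[0,0,0.6],[0,0,0.6],[0,0,0.6],[0,0,0.5],[0,0,0.3],[0,0,0]],"hand":[-1,-1,-1,-1,-1,-1,-1,-1,-1,-1]}' 60
python3 - <<'E'
from h import *
from workcell import camera,bot
s=camera("side")
crop(s,275,25,75,60,10,"pics/gs3.png")
E
```

```text
time: 4.25
ee_pos: [0.4202, -0.316, 0.254]
tcp_rot: [179.9, -0.3, -21.3]
wrist_force: [0.4, -0.6, -0.1]
opening: 0.0128
```

View pics/gs3.png

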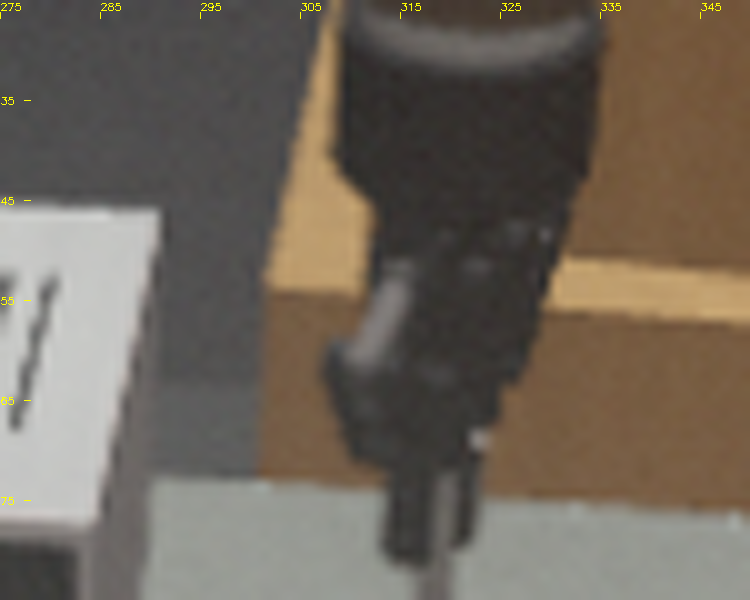

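```bash
python3 -m jog '{"turn":[[0,0,0.136],[0,0,0.136],[0,0,0.136],[0,0,0.136],[0,0,0.136],[0,0,0.136],[0,0,0.136],[0,0,0.136],[0,0,0.136],[0,0,0.136]],"delta_pos":[[0.1,0.5,0],[0.1,0.8,0],[0.1,1,0],[0.1,1,0],[0.1,1,0],[0.1,1,0],[0.1,1,0],[0.1,1,0],[0.1,1,0],[0.1,1,0]],"hand":[-1,-1,-1,-1,-1,-1,-1,-1,-1,-1]}'
python3 -m jog '{"turn":[[0,0,0],[0,0,0],[0,0,0],[0,0,0],[0,0,0],[0,0,0],[0,0,0],[0,0,0],[0,0,0],[0,0,0]],"delta_pos":[[0.04,0.8,0],[0.04,0.7,0],[0.04,0.6,0],[0.04,0.4,0],[0.04,0.26,0],[0,0,-0.2],[0,0,-0.3],[0,0,-0.2],[0,0,0],[0,0,0]],"hand":[-1,-1,-1,-1,-1,-1,-1,-1,-1,-1]}'
```

```text
time: 5.3
ee_pos: [0.4521, 0.0205, 0.2497]
tcp_rot: [-174.4, 0.1, -0.9]
wrist_force: [0.2, -0.4, -0.0]
opening: 0.0124
time: 6.3
ee_pos: [0.4654, 0.0812, 0.2155]
tcp_rot: [-171.2, 0.1, 4.7]
wrist_force: [-0.9, 0.3, -0.8]
opening: 0.0132
```

```bash
python3 - <<'E'
from workcell import camera,bot
import cv2
o=bot.get_obs();print(o)
c=camera("side");cv2.imwrite("pics/s4.png",c["frame"][:,:,::-1])
E
```

```text
{'time': 6.3, 'q': array([  4.59457638,  -6.11810875,  -3.05561446,  93.18655814,
         8.81054812, 179.94195851]), 'qd': array([ 0.11120118, -0.1738458 ,  1.11794007,  0.23416318,  0.01177558,
        0.05328544]), 'joint_efforts': array([-1.26431222e-02, -3.94466114e+01,  4.59322035e+01, -7.30122300e-02,
        5.12524154e-01,  7.42583961e-05]), 'ee_pos': array([0.46542603, 0.08119649, 0.2155366 ]), 'tcp_rot': array([-1.71189332e+02,  1.15173704e-01,  4.65193311e+00]), 'wrist_force': array([-0.88041362,  0.25481592, -0.77002595]), 'torque': array([-0.13623055, -0.00576198,  0.06037969]), 'opening': 0.013217463823933103}
```

View pics/s4.png

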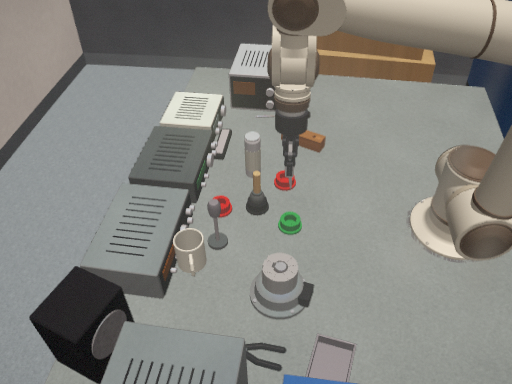

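The last joint ran into its 180° limit: yaw = q1 + 180 − q6, so this grasp would need q6 = 220° at the keyway. I have to put the key back in its slot and regrasp it half a turn round (yaw 158.7°).

```bash
cat >> h.py <<'E'
from scipy.spatial.transform import Rotation as Ro
def need(o,pos,rpy):
    R=Ro.from_euler("xyz",rpy,degrees=True)*Ro.from_euler("xyz",o["tcp_rot"],degrees=True).inv()
    np.set_printoptions(precision=4,suppress=True)
    print("shift units",(np.array(pos)-o["ee_pos"])/.05,"turn units",np.degrees(R.as_rotvec())/8)
E
python3 - <<'E'
from h import *
from workcell import bot
need(bot.get_obs(),[.4197,-.3155,.25],[180,0,-21.3])
E
```

```text
shift units [-0.9182 -7.9355  0.6815] turn units [-1.1008  0.151  -3.2375]
```

```bash
python3 -m jog '{"turn":[[-0.11,0.015,-0.324],[-0.11,0.015,-0.324],[-0.11,0.015,-0.324],[-0.11,0.015,-0.324],[-0.11,0.015,-0.324],[-0.11,0.015,-0.324],[-0.11,0.015,-0.324],[-0.11,0.015,-0.324],[-0.11,0.015,-0.324],[-0.11,0.015,-0.324]],"delta_pos":[[-0.1,-0.4,0.34],[-0.1,-0.7,0.34],[-0.1,-0.9,0],[-0.1,-1,0],[-0.1,-1,0],[-0.1,-1,0],[-0.1,-1,0],[-0.1,-0.9,0],[-0.1,-0.7,0],[-0.02,-0.34,0]],"hand":[-1,-1,-1,-1,-1,-1,-1,-1,-1,-1]}'
python3 - <<'E'
from h import *
from workcell import bot
need(bot.get_obs(),[.4197,-.3155,.13],[180,0,-21.3])
E
```

```text
time: 7.35
ee_pos: [0.4191, -0.3205, 0.2498]
tcp_rot: [-179.9, 0.0, -21.3]
wrist_force: [0.2, 0.5, 0.3]
opening: 0.0127
shift units [ 0.0124  0.1004 -2.3956] turn units [-0.0097  0.0011  0.006 ]
```

```bash
python3 -m jog '{"turn":[[0,0,0],[0,0,0],[0,0,0],[0,0,0],[0,0,0],[0,0,0],[0,0,0],[0,0,0],[0,0,0],[0,0,0]],"delta_pos":[[0.012,0.1,-0.3],[0,0,-0.5],[0,0,-0.6],[0,0,-0.6],[0,0,-0.5],[0,0,-0.4],[0,0,-0.2],[0,0,0],[0,0,0],[0,0,0]],"hand":[-1,-1,-1,-1,-1,-1,-1,-1,-1,-1]}'
python3 - <<'E'
from h import *
from workcell import bot,camera
need(bot.get_obs(),[.4196,-.3154,.0502],[180,0,-21.3])
s=camera("side")
crop(s,275,80,70,65,10,"pics/gs5.png")
E
```

```text
time: 8.35
ee_pos: [0.421, -0.3131, 0.096]
tcp_rot: [-179.9, -0.1, -21.1]
wrist_force: [-1.0, 0.3, -1.3]
opening: 0.013
shift units [-0.0286 -0.0468 -0.9158] turn units [-0.0101  0.012  -0.029 ]
```

View pics/gs5.png

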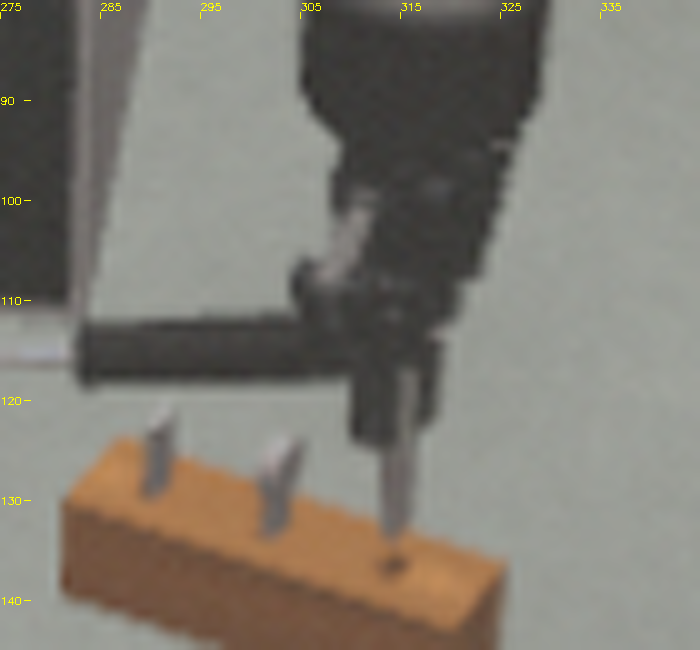

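```bash
python3 -m jog '{"turn":[[0,0,-0.03],[0,0,0],[0,0,0],[0,0,0],[0,0,0],[0,0,0],[0,0,0],[0,0,0],[0,0,0],[0,0,0]],"delta_pos":[[-0.028,-0.047,0],[0,0,-0.1],[0,0,-0.1],[0,0,0],[0,0,0],[0,0,0],[0,0,0],[0,0,0],[0,0,0],[0,0,0]],"hand":[-1,-1,-1,-1,-1,-1,-1,-1,-1,-1]}'
python3 - <<'E'
from h import *
from workcell import bot,camera
need(bot.get_obs(),[.4196,-.3154,.0502],[180,0,-21.3])
s=camera("side");o=bot.get_obs();need(o,[.4196,-.3154,.0502],[180,0,-21.3])
crop(s,290,105,45,40,14,"pics/gs6.png")
E
```

```text
time: 9.4
ee_pos: [0.419, -0.3151, 0.0846]
tcp_rot: [-179.9, 0.0, -21.3]
wrist_force: [1.1, -0.6, -1.2]
opening: 0.013
shift units [ 0.0119 -0.0065 -0.6877] turn units [-0.0187  0.001   0.0013]
shift units [ 0.0123 -0.0064 -0.6872] turn units [-0.0189  0.0004  0.001 ]
```

View pics/gs6.png

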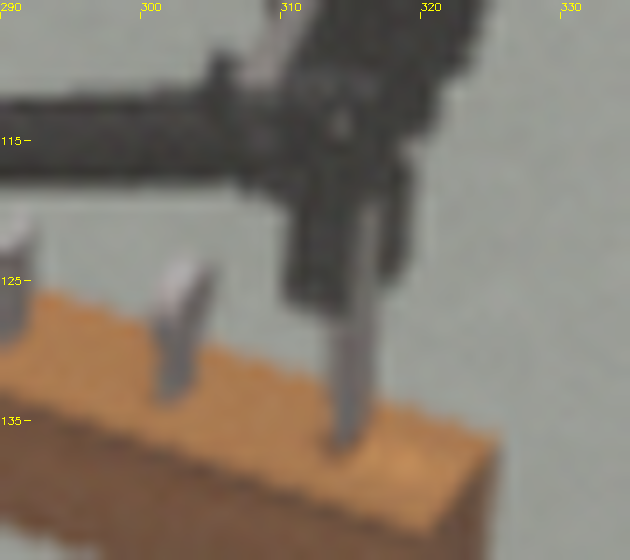

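```bash
python3 -m jog '{"turn":[[0,0,0],[0,0,0],[0,0,0],[0,0,0],[0,0,0],[0,0,0],[0,0,0],[0,0,0],[0,0,0],[0,0,0]],"delta_pos":[[0.012,-0.006,-0.05],[0,0,-0.05],[0,0,-0.05],[0,0,-0.05],[0,0,-0.05],[0,0,-0.05],[0,0,-0.05],[0,0,0],[0,0,0],[0,0,0]],"hand":[-1,-1,-1,-1,-1,-1,-1,-1,-1,-1]}'
```

```text
time: 10.45
ee_pos: [0.4196, -0.3154, 0.0671]
tcp_rot: [-179.9, 0.0, -21.3]
wrist_force: [0.5, 0.4, -0.2]
opening: 0.0131
```

In the slot with no force. Lowering fully, opening, then rising clear.

```bash
python3 -m jog '{"turn":[[0,0,0],[0,0,0],[0,0,0],[0,0,0],[0,0,0],[0,0,0],[0,0,0],[0,0,0],[0,0,0],[0,0,0]],"delta_pos":[[0,0,-0.08],[0,0,-0.08],[0,0,-0.08],[0,0,-0.085],[0,0,0],[0,0,0],[0,0,0],[0,0,0],[0,0,0],[0,0,0]],"hand":[-1,-1,-1,-1,-1,-0.6,-0.3,0,0.2,0.2]}' && python3 -m jog '{"turn":[[0,0,0],[0,0,0],[0,0,-1],[0,0,-1],[0,0,-1],[0,0,-1],[0,0,-1],[0,0,-1],[0,0,-1],[0,0,-1]],"delta_pos":[[0,0,0.25],[0,0,0.5],[0,0,0.5],[0,0,0.25],[0,0,0],[0,0,0],[0,0,0],[0,0,0],[0,0,0],[0,0,0]],"hand":[0.2,0.2,0.2,0.2,0.2,0.2,0.2,0.2,0.2,0.2]}'
python3 - <<'E'
from h import *
from workcell import bot,camera
o=bot.get_obs();print(o["q"]);need(o,[.4196,-.3154,.13],[180,0,158.7])
s=camera("side")
crop(s,275,80,60,60,10,"pics/gs7.png")
E
```

```text
time: 11.45
ee_pos: [0.4196, -0.3154, 0.0508]
tcp_rot: [-179.9, 0.1, -21.3]
wrist_force: [0.2, -0.0, -0.8]
opening: 0.0514
time: 12.45
ee_pos: [0.2397, -0.444, 0.1271]
tcp_rot: [-170.2, 0.2, -67.1]
wrist_force: [0.7, -0.9, -0.2]
opening: 0.0515
[-67.12307712  -2.0865878   -9.10348883  83.22401921   9.75013286
 179.94291525]
shift units [3.5977 2.5714 0.0581] turn units [  1.0531   1.1361 -16.727 ]
```

View pics/gs7.png

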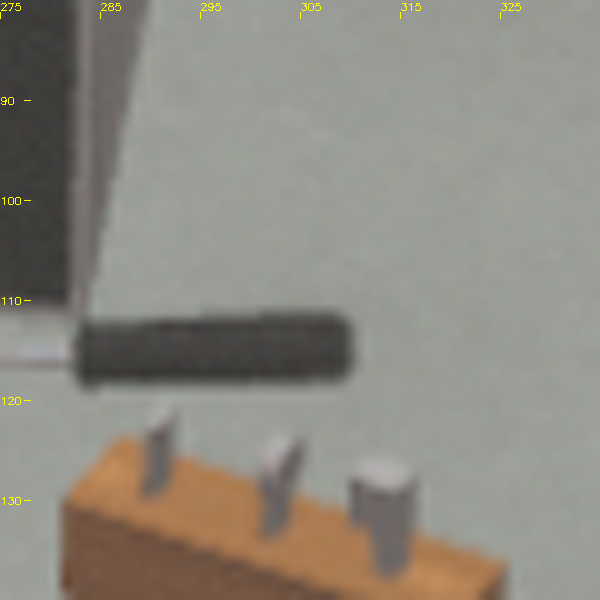

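I turned the wrong way and hit the limit again. The key is back cleanly in its slot and nothing was touched. Now turning in the positive sense.

```bash
python3 - <<'E'
from h import *
from workcell import bot
o=bot.get_obs();need(o,[.4196,-.3154,.13],[180,0,-67]);need(o,[.4196,-.3154,.13],[180,0,2.9])
E
```

```text
shift units [3.6819 2.5996 0.0601] turn units [-0.5001  1.1082  0.0724]
shift units [3.6819 2.5996 0.0601] turn units [-1.1135  0.6628  8.7878]
```

```bash
python3 -m jog '{"turn":[[-0.25,0.55,0.036],[-0.25,0.55,0.036],[0,0,1],[0,0,1],[0,0,1],[0,0,1],[0,0,1],[0,0,1],[0,0,1],[0,0,1]],"delta_pos":[[0,0,0.1],[0,0,0.1],[0.46,0.325,0],[0.46,0.325,0],[0.46,0.325,0],[0.46,0.325,0],[0.46,0.325,0],[0.46,0.325,0],[0.46,0.325,0],[0.46,0.325,0]],"hand":[0.2,0.2,0.2,0.2,0.2,0.2,0.2,0.2,0.2,0.2]}' && python3 -m jog '{"turn":[[0,0,1],[0,0,1],[0,0,1],[0,0,1],[0,0,1],[0,0,1],[0,0,1],[0,0,1],[0,0,1],[0,0,1]],"delta_pos":[[0,0,0],[0,0,0],[0,0,0],[0,0,0],[0,0,0],[0,0,0],[0,0,0],[0,0,0],[0,0,0],[0,0,0]],"hand":[0.2,0.2,0.2,0.2,0.2,0.2,0.2,0.2,0.2,0.2]}' 
python3 - <<'E'
from h import *
from workcell import bot,camera
o=bot.get_obs();print(o["q"]);need(o,[.4196,-.3154,.13],[180,0,158.7])
E
```

```text
time: 13.5
ee_pos: [0.4056, -0.3217, 0.1372]
tcp_rot: [-179.1, 0.2, -0.2]
wrist_force: [-0.7, -0.4, -0.7]
opening: 0.0514
time: 14.5
ee_pos: [0.4048, -0.3224, 0.1371]
tcp_rot: [-179.1, 0.2, 79.8]
wrist_force: [0.1, 0.2, 0.3]
opening: 0.0511
[-38.18112827   0.4197622   -5.07639844  85.23581272  -0.64636823
  61.99299187]
shift units [ 0.2966  0.14   -0.1417] turn units [ 0.0897 -0.0972  9.8585]
```

```bash
python3 -m jog '{"turn":[[0.009,-0.01,0.986],[0.009,-0.01,0.986],[0.009,-0.01,0.986],[0.009,-0.01,0.986],[0.009,-0.01,0.986],[0.009,-0.01,0.986],[0.009,-0.01,0.986],[0.009,-0.01,0.986],[0.009,-0.01,0.986],[0.009,-0.01,0.986]],"delta_pos":[[0.06,0.028,0],[0.06,0.028,0],[0.06,0.028,0],[0.06,0.028,0],[0.06,0.028,0],[0,0,0],[0,0,0],[0,0,0],[0,0,0],[0,0,0]],"hand":[0.2,0.2,0.2,0.2,0.2,0.2,0.2,0.2,0,0]}' && python3 -m jog '{"turn":[[0,0,0],[0,0,0],[0,0,0],[0,0,0],[0,0,0],[0,0,0],[0,0,0],[0,0,0],[0,0,0],[0,0,0]],"delta_pos":[[0,0,-0.3],[0,0,-0.4],[0,0,-0.4],[0,0,-0.2],[0,0,0],[0,0,0],[0,0,0],[0,0,0],[0,0,0],[0,0,0]],"hand":[0,0,0,-0.2,-0.2,-0.2,-0.2,-0.2,-0.2,-0.2]}' 
python3 - <<'E'
from h import *
from workcell import bot,camera
o=bot.get_obs();print(o["q"]);need(o,[.4196,-.3154,.0505],[180,0,158.7])
s=camera("side")
crop(s,275,85,60,60,10,"pics/gs8.png")
E
```

```text
time: 15.5
ee_pos: [0.4197, -0.3154, 0.1371]
tcp_rot: [-180.0, 0.0, 158.7]
wrist_force: [-0.1, -0.4, -0.0]
opening: 0.043
time: 16.5
ee_pos: [0.4198, -0.3155, 0.0714]
tcp_rot: [-180.0, 0.0, 158.4]
wrist_force: [0.2, -0.1, 0.2]
opening: 0.0342
[-3.69137625e+01  1.49942433e+00 -1.12489279e+01  7.72332821e+01
 -2.47100874e-02 -1.52803815e+01]
shift units [-0.0034  0.0017 -0.4177] turn units [ 0.0038 -0.      0.0417]
```

View pics/gs8.png

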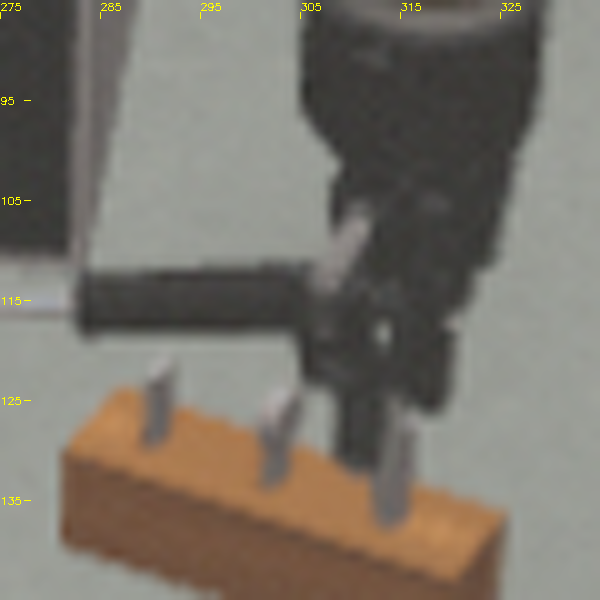

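```bash
python3 -m jog '{"turn":[[0,0,0.042],[0,0,0],[0,0,0],[0,0,0],[0,0,0],[0,0,0],[0,0,0],[0,0,0],[0,0,0],[0,0,0]],"delta_pos":[[0,0,-0.15],[0,0,-0.15],[0,0,-0.1],[0,0,0],[0,0,0],[0,0,0],[0,0,0],[0,0,0],[0,0,0],[0,0,0]],"hand":[-0.2,-0.2,-0.4,-0.5,-0.6,-1,-1,-1,-1,-1]}' 60 && python3 -m jog '{"turn":[[0,0,0],[0,0,0],[0,0,0],[0,0,0],[0,0,0],[0,0,0],[0,0,0],[0,0,0],[0,0,0],[0,0,0]],"delta_pos":[[0,0,0.15],[0,0,0.2],[0,0,0.3],[0,0,0.5],[0,0,0.6],[0,0,0.6],[0,0,0.6],[0,0,0.5],[0,0,0.4],[0,0,0.2]],"hand":[-1,-1,-1,-1,-1,-1,-1,-1,-1,-1]}' 
python3 - <<'E'
from h import *
from workcell import bot
o=bot.get_obs();print(o["q"]);need(o,[.4814,.2869,.25],[180,0,169.6])
E
```

```text
time: 17.55
ee_pos: [0.4196, -0.3153, 0.0512]
tcp_rot: [-180.0, -0.0, 158.7]
wrist_force: [-0.6, 2.8, 0.5]
opening: 0.0129
time: 18.55
ee_pos: [0.4199, -0.3157, 0.2568]
tcp_rot: [-179.9, 0.2, 158.7]
wrist_force: [0.3, 0.0, -0.8]
opening: 0.0129
[-3.69180939e+01  2.01259031e+00  9.82501885e+00  9.76098160e+01
 -3.57986758e-02 -1.56260068e+01]
shift units [ 1.2299 12.0521 -0.1366] turn units [0.0171 0.0193 1.3615]
```

```bash
python3 -m jog '{"turn":[[0,0,0.136],[0,0,0.136],[0,0,0.136],[0,0,0.136],[0,0,0.136],[0,0,0.136],[0,0,0.136],[0,0,0.136],[0,0,0.136],[0,0,0.136]],"delta_pos":[[0.08,0.4,0],[0.08,0.7,0],[0.08,0.9,0],[0.08,0.9,0],[0.08,0.9,0],[0.08,0.9,0],[0.08,0.9,0],[0.08,0.9,0],[0.08,0.9,0],[0.08,0.9,0]],"hand":[-1,-1,-1,-1,-1,-1,-1,-1,-1,-1]}' 
python3 - <<'E'
from h import *
from workcell import bot
o=bot.get_obs();print(o["q"]);need(o,[.4814,.2869,.22],[180,0,169.6])
E
```

```text
time: 19.55
ee_pos: [0.4593, 0.1014, 0.254]
tcp_rot: [-180.0, 0.0, 169.6]
wrist_force: [0.5, 0.4, -0.8]
opening: 0.0128
[ 1.24684715e+01 -5.33753379e+00  2.33326487e+00  9.76579609e+01
 -2.54135685e-02  2.28339265e+01]
shift units [ 0.4422  3.7094 -0.6801] turn units [ 0.0028  0.0023 -0.0043]
```

```bash
python3 -m jog '{"turn":[[0,0,0],[0,0,0],[0,0,0],[0,0,0],[0,0,0],[0,0,0],[0,0,0],[0,0,0],[0,0,0],[0,0,0]],"delta_pos":[[0.088,0.8,0],[0.088,0.8,0],[0.088,0.8,0],[0.088,0.7,0],[0.088,0.45,0],[0,0.16,-0.2],[0,0,-0.3],[0,0,-0.18],[0,0,0],[0,0,0]],"hand":[-1,-1,-1,-1,-1,-1,-1,-1,-1,-1]}' 
python3 - <<'E'
from h import *
from workcell import bot,camera
o=bot.get_obs();need(o,[.4814,.2869,.22],[180,0,169.6])
s=camera("side");t=camera("top");np.savez("/tmp/s1.npz",**s);np.savez("/tmp/t1.npz",**t)
crop(s,240,205,70,75,8,"pics/ks.png")
crop(t,140,180,60,60,10,"pics/kt.png")
E
```

```text
time: 20.55
ee_pos: [0.4816, 0.2844, 0.2199]
tcp_rot: [-180.0, -0.0, 169.5]
wrist_force: [0.2, 0.3, 0.2]
opening: 0.0127
shift units [-0.0031  0.0497  0.0027] turn units [ 0.0025 -0.0023  0.007 ]
```

View pics/ks.png

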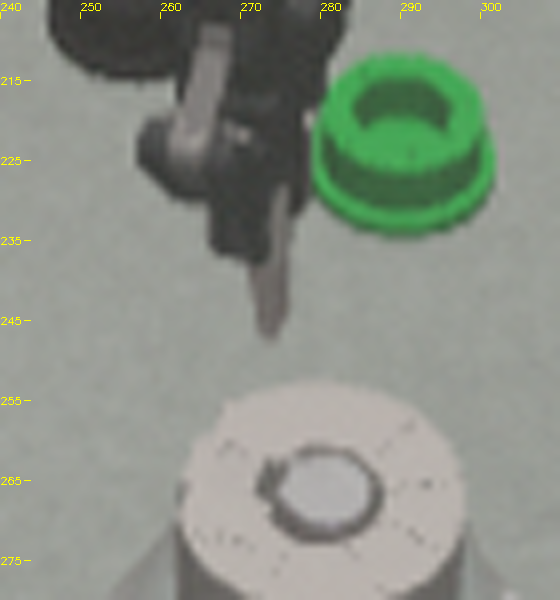

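View pics/kt.png

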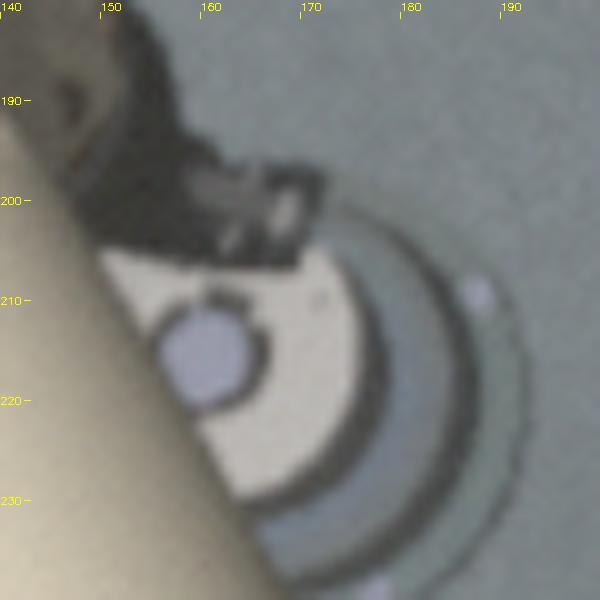

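```bash
python3 - <<'E'
from h import *
np.set_printoptions(precision=4,suppress=True)
s=load("/tmp/s1.npz");t=load("/tmp/t1.npz")
print(proj(s,[[.4752,.2856,.1807],[.4752,.2856,.2267],[.476,.2879,.112],[.4727,.2860,.1807],[.4776,.2852,.1807]]))
print(at_z(s,273.3,246.3,.1807))
crop(s,255,225,35,50,12,"pics/ks2.png")
E
```

```text
[[274.577  245.5269]
 [274.8439 231.9793]
 [273.7387 265.0182]
 [275.6595 245.7838]
 [273.5398 245.275 ]]
[0.4778 0.2882 0.1807]
```

View pics/ks2.png

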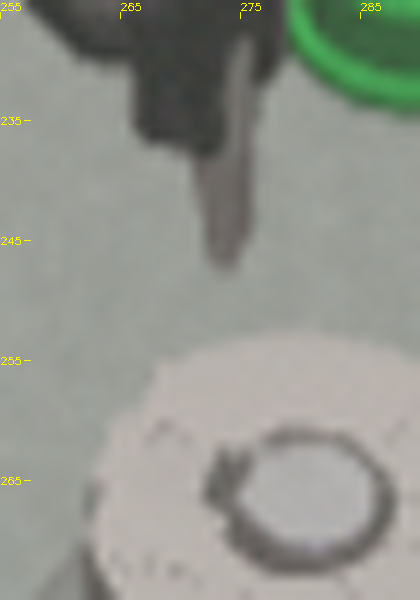

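Tip at side (273.5,247), expected about (273.8,247.4). The slot is seen at (273.6,264.7), predicted (273.7,265.0). The camera and kinematics agree. Descending.

```bash
python3 -m jog '{"turn":[[0,0,0.007],[0,0,0],[0,0,0],[0,0,0],[0,0,0],[0,0,0],[0,0,0],[0,0,0],[0,0,0],[0,0,0]],"delta_pos":[[0.006,0.048,-0.2],[0,0,-0.35],[0,0,-0.35],[0,0,-0.25],[0,0,-0.13],[0,0,0],[0,0,0],[0,0,0],[0,0,0],[0,0,0]],"hand":[-1,-1,-1,-1,-1,-1,-1,-1,-1,-1]}' 
python3 - <<'E'
from h import *
from workcell import bot,camera
o=bot.get_obs();need(o,[.4819,.2868,.1512],[180,0,169.6])
s=camera("side");t=camera("top");np.savez("/tmp/s1.npz",**s);np.savez("/tmp/t1.npz",**t)
crop(s,250,235,45,45,14,"pics/ks3.png")
crop(t,140,180,60,60,10,"pics/kt3.png")
E
```

```text
time: 21.65
ee_pos: [0.4821, 0.2876, 0.156]
tcp_rot: [180.0, 0.0, 169.6]
wrist_force: [0.3, 0.3, -0.1]
opening: 0.0133
shift units [-0.0042 -0.0168 -0.0963] turn units [-0.0005  0.0018 -0.0057]
```

View pics/ks3.png

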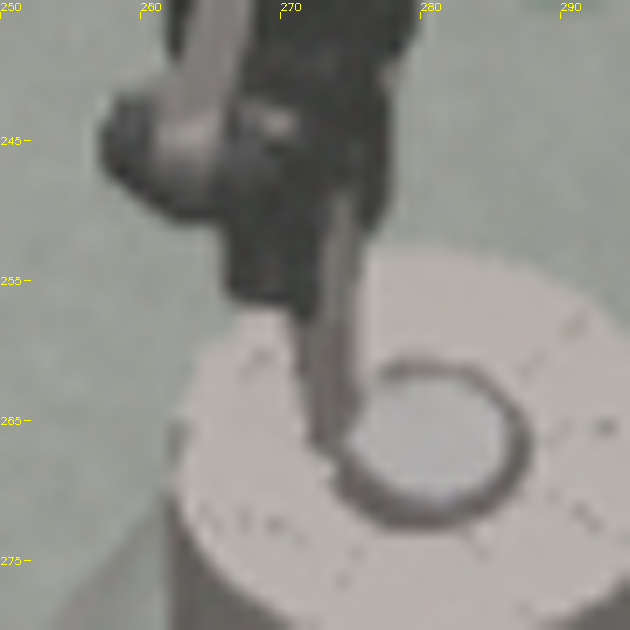

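View pics/kt3.png

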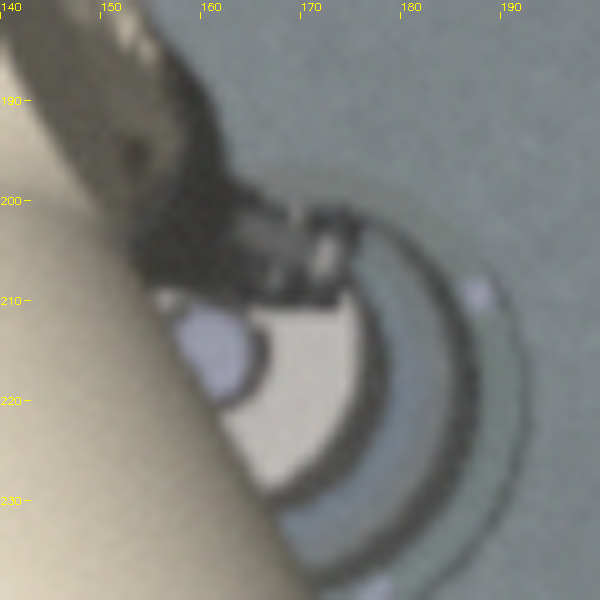

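```bash
python3 -m jog '{"turn":[[0,0,0],[0,0,0],[0,0,0],[0,0,0],[0,0,0],[0,0,0],[0,0,0],[0,0,0],[0,0,0],[0,0,0]],"delta_pos":[[-0.004,-0.016,-0.04],[0,0,-0.04],[0,0,-0.04],[0,0,-0.04],[0,0,-0.03],[0,0,0],[0,0,0],[0,0,0],[0,0,0],[0,0,0]],"hand":[-1,-1,-1,-1,-1,-1,-1,-1,-1,-1]}' 
python3 - <<'E'
from h import *
from workcell import bot,camera
for i in range(3):
    s=camera("side");o=bot.get_obs();print(o["ee_pos"],o["wrist_force"],o["torque"])
crop(s,250,235,45,45,14,"pics/ks4.png")
E
```

```text
time: 22.75
ee_pos: [0.4817, 0.2868, 0.1461]
tcp_rot: [-180.0, -0.0, 169.6]
wrist_force: [0.2, -1.2, -0.5]
opening: 0.013
[0.4817522  0.28674429 0.14610928] [-0.13720066  0.7907716  -1.29193847] [ 0.03748757 -0.01637526 -0.02158252]
[0.48174068 0.28675238 0.14609539] [-0.40761475  0.0701154  -0.86474525] [0.01429502 0.05229313 0.01254324]
[0.48171101 0.28672204 0.14604008] [0.38592208 0.11937063 0.4369523 ] [-0.0094272  -0.00601124 -0.03453248]
```

View pics/ks4.png

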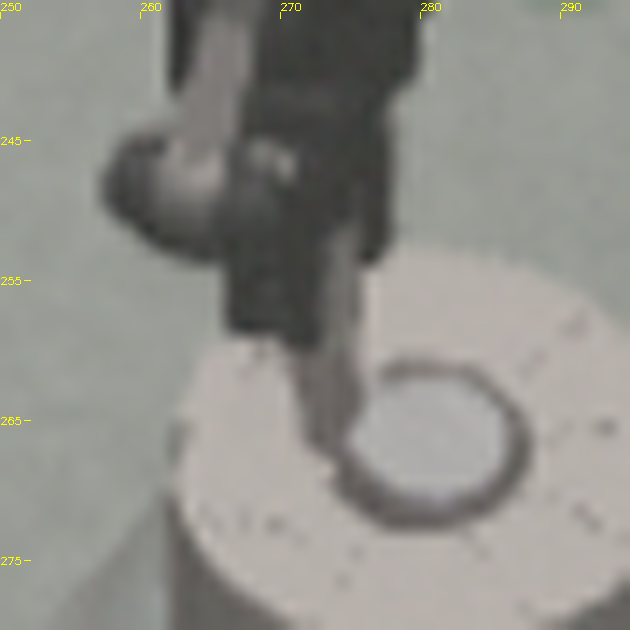

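```bash
python3 -m jog '{"turn":[[0,0,0],[0,0,0],[0,0,0],[0,0,0],[0,0,0],[0,0,0],[0,0,0],[0,0,0],[0,0,0],[0,0,0]],"delta_pos":[[-0.008,0.001,-0.04],[0,0,-0.04],[0,0,-0.04],[0,0,-0.04],[0,0,-0.04],[0,0,-0.04],[0,0,-0.04],[0,0,0],[0,0,0],[0,0,0]],"hand":[-1,-1,-1,-1,-1,-1,-1,-1,-1,-1]}' 
python3 - <<'E'
from h import *
from workcell import bot,camera
for i in range(3):
    s=camera("side");o=bot.get_obs();print(o["ee_pos"],o["wrist_force"],o["torque"])
crop(s,250,235,45,45,14,"pics/ks5.png")
E
```

```text
time: 23.9
ee_pos: [0.4809, 0.2869, 0.1318]
tcp_rot: [-180.0, -0.1, 169.7]
wrist_force: [-5.3, 1.8, 0.4]
opening: 0.0129
[0.48091584 0.28686639 0.13185509] [-5.49132246  1.05841028  0.12688423] [ 0.48655415  1.23172349 -0.02521189]
[0.48093394 0.28688634 0.13182245] [-4.77550592  0.99742479 -0.81225219] [ 0.41542337  1.22126685 -0.0331766 ]
[0.48091502 0.28690902 0.13182552] [-5.19416229  1.64293383 -0.7017057 ] [ 0.41667343  1.18969194 -0.04618356]
```

View pics/ks5.png

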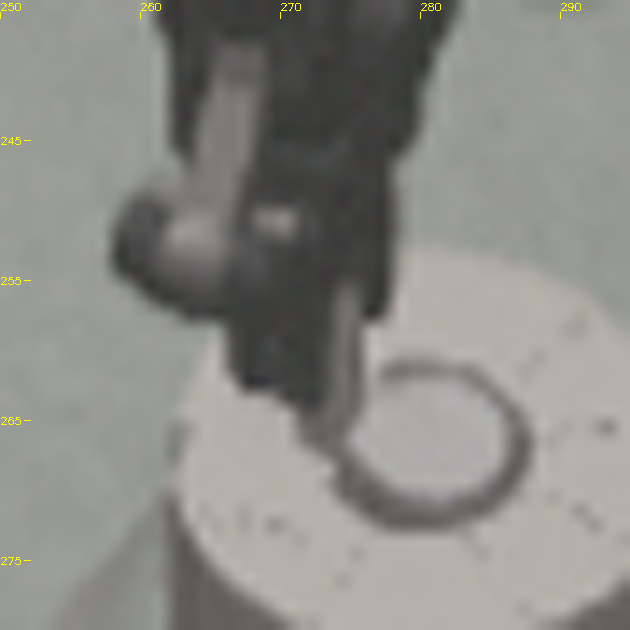

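The tip is about 19 mm down with a 5 N inward push on it, so I shift 0.8 mm inward, go slightly lower, then release and rise.

```bash
python3 -m jog '{"turn":[[0,0,0],[0,0,0],[0,0,0],[0,0,0],[0,0,0],[0,0,0],[0,0,0],[0,0,0],[0,0,0],[0,0,0]],"delta_pos":[[-0.018,0.003,0],[0,0,-0.03],[0,0,-0.03],[0,0,0],[0,0,0],[0,0,0],[0,0,0],[0,0,0],[0,0,0],[0,0,0]],"hand":[-1,-1,-1,-1,-1,-1,-1,-1,-1,-1]}' 
python3 - <<'E'
from workcell import bot
o=bot.get_obs();print(o["ee_pos"],o["wrist_force"],o["torque"])
E
```

```text
time: 25.05
ee_pos: [0.4804, 0.287, 0.129]
tcp_rot: [-180.0, -0.0, 169.6]
wrist_force: [-3.8, 1.3, 2.4]
opening: 0.0129
[0.48039823 0.28695526 0.12904321] [-3.78479511  1.31476676  2.4482561 ] [ 0.39594893  0.89243123 -0.00883343]
```

```bash
python3 -m jog '{"turn":[[0,0,0],[0,0,0],[0,0,0],[0,0,0],[0,0,0],[0,0,0],[0,0,0],[0,0,0],[0,0,0],[0,0,0]],"delta_pos":[[-0.012,0.002,0],[0,0,0],[0,0,0],[0,0,0],[0,0,0],[0,0,0],[0,0,0.2],[0,0,0.5],[0,0,0.6],[0,0,0.6]],"hand":[-1,-1,-0.7,-0.5,-0.2,0,0,0,0,0]}' 
python3 - <<'E'
from h import *
from workcell import bot,camera
o=bot.get_obs();print(o["q"])
s=camera("side");t=camera("top");np.savez("/tmp/s2.npz",**s);np.savez("/tmp/t2.npz",**t)
crop(s,250,235,45,45,14,"pics/ks6.png")
crop(t,140,180,60,60,10,"pics/kt6.png")
need(o,[.5585,-.002,.22],[180,0,180])
E
```

```text
time: 26.05
ee_pos: [0.4797, 0.2869, 0.2258]
tcp_rot: [-180.0, -0.0, 169.6]
wrist_force: [0.2, 0.5, 1.1]
opening: 0.0428
[ 3.08876306e+01  6.11574248e+00  1.06934037e+01  9.45924280e+01
 -8.69040098e-03  4.12450709e+01]
shift units [ 1.5767 -5.7776 -0.116 ] turn units [ 0.002  -0.0009  1.2947]
```

View pics/ks6.png

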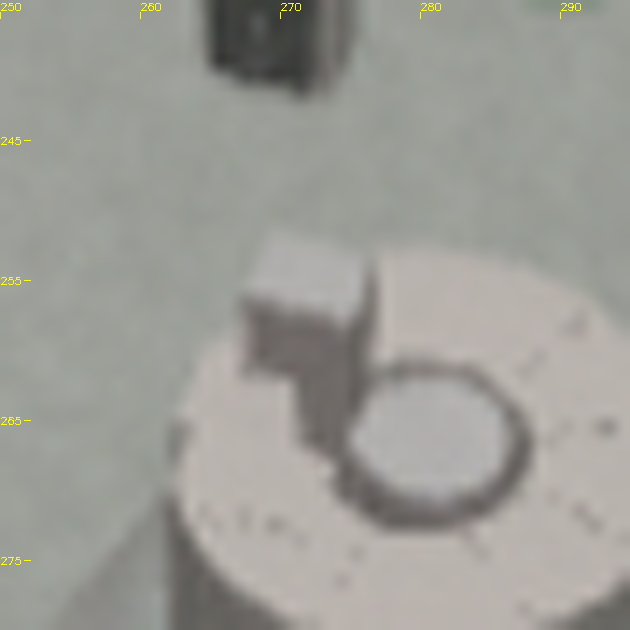

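View pics/kt6.png

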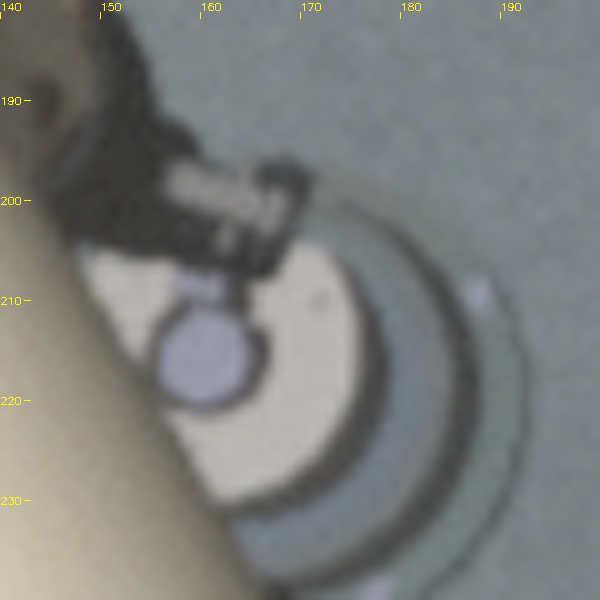

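The key stands upright in the keyway and is released. Now I check its height and the obstacles around the mallet.

```bash
python3 - <<'E'
from h import *
np.set_printoptions(precision=4,suppress=True)
s=load("/tmp/s2.npz");t0=load("/tmp/top0.npz");s0=load("/tmp/side0.npz")
c,si=np.cos(np.radians(-10.4)),np.sin(np.radians(-10.4))
k=np.array([.476,.2879,.112])
for hz in(.029,.034,.038):
  h=k+[.005*c,.005*si,hz]
  P=[h+[a*c-b*si,a*si+b*c,.01] for a,b in((-.009,.007),(.009,.007),(.009,-.007),(-.009,-.007))]
  print(hz,proj(s,P).round(1).tolist())
print("observed top corners approx (274.5,257.8),(267.4,256),(270,252.2),(276.5,253.5)")
print("can",at_z(t0,321,181.5,.15),at_z(s0,252,137.5,.15)); print("mic",at_z(t0,218.5,152.5,.155),at_z(t0,222.3,167,.01),at_z(s0,214.5,207,.15))
for n,u,v in(("redA",263,164.5),("redB",302.5,224.5),("green",243.5,229)): print(n,at_z(t0,u,v,.03))
# black ring: fit visible lower arc of ring in top cam
print(proj(t0,[[.5605+.034*np.cos(a),-.0018+.034*np.sin(a),.004] for a in (0,1.57,3.14,4.71)]),proj(t0,[[.5605,-.0018,.136]]),proj(s0,[[.5605,-.0018,.136]]))
print(proj(s0,[[.5605+.028*np.cos(a),-.0018+.028*np.sin(a),.03] for a in (0,1.57,3.14,4.71)]))
E
```

```text
0.029 [[274.7, 257.3], [267.2, 255.3], [269.1, 250.8], [276.5, 252.7]]
0.034 [[274.7, 255.9], [267.2, 254.0], [269.1, 249.4], [276.6, 251.4]]
0.038 [[274.7, 254.8], [267.2, 252.9], [269.1, 248.3], [276.6, 250.3]]
observed top corners approx (274.5,257.8),(267.4,256),(270,252.2),(276.5,253.5)
can [ 0.5953 -0.1482  0.15  ] [ 0.5958 -0.1403  0.15  ]
mic [0.6473 0.1447 0.155 ] [0.6429 0.1459 0.01  ] [0.644  0.1569 0.15  ]
redA [0.6589 0.0199 0.03  ]
redB [ 0.4866 -0.1169  0.03  ]
green [0.4548 0.0571 0.03  ]
[[267.7484 187.305 ]
 [255.6953 196.8707]
 [265.4898 208.8228]
 [277.5813 199.1653]] [[267.2223 189.3388]] [[256.7538 172.8443]]
[[247.7868 199.1245]
 [255.7757 206.8638]
 [266.7697 201.0087]
 [258.7079 193.4482]]
```

```bash
python3 -m jog '{"turn":[[0,0,0.162],[0,0,0.162],[0,0,0.162],[0,0,0.162],[0,0,0.162],[0,0,0.162],[0,0,0.162],[0,0,0.162],[0,0,0],[0,0,0]],"delta_pos":[[0.202,-0.4,0],[0.202,-0.8,0],[0.202,-0.9,0],[0.202,-0.9,0],[0.202,-0.9,0],[0.202,-0.8,0],[0.202,-0.674,0],[0.202,-0.4,0],[0,0,-0.3],[0,0,-0.3]],"hand":[0,0,0,0.2,0.2,0.2,0.2,0.2,0.2,0.2]}' 
python3 - <<'E'
from h import *
from workcell import bot,camera
o=bot.get_obs()
need(o,[.5605,-.0018,.085],[180,0,180])
E
```

```text
time: 27.15
ee_pos: [0.561, -0.0027, 0.1939]
tcp_rot: [-180.0, 0.0, 179.9]
wrist_force: [0.4, 1.0, -0.6]
opening: 0.0511
shift units [-0.0099  0.0186 -2.1774] turn units [0.0033 0.0021 0.0104]
```

```bash
python3 -m jog '{"turn":[[0,0,0],[0,0,0],[0,0,0],[0,0,0],[0,0,0],[0,0,0],[0,0,0],[0,0,0],[0,0,0],[0,0,0]],"delta_pos":[[-0.01,0.018,-0.3],[0,0,-0.4],[0,0,-0.3],[0,0,-0.2],[0,0,-0.1],[0,0,0],[0,0,0],[0,0,0],[0,0,0],[0,0,0]],"hand":[0.2,0.2,0.2,0.2,0.2,0.2,0.1,0.1,0.1,0.1]}' 
python3 - <<'E'
from h import *
from workcell import bot,camera
o=bot.get_obs()
need(o,[.5605,-.0018,.085],[180,0,180])
s=camera("side");t=camera("top")
crop(s,225,140,65,80,9,"pics/m1.png")
crop(t,235,150,65,65,9,"pics/m2.png")
E
```

```text
time: 28.15
ee_pos: [0.5603, -0.0008, 0.1294]
tcp_rot: [-180.0, 0.0, -180.0]
wrist_force: [0.2, -0.7, -0.5]
opening: 0.047
shift units [ 0.0045 -0.02   -0.8888] turn units [ 0.0029  0.0017 -0.0015]
```

View pics/m1.png

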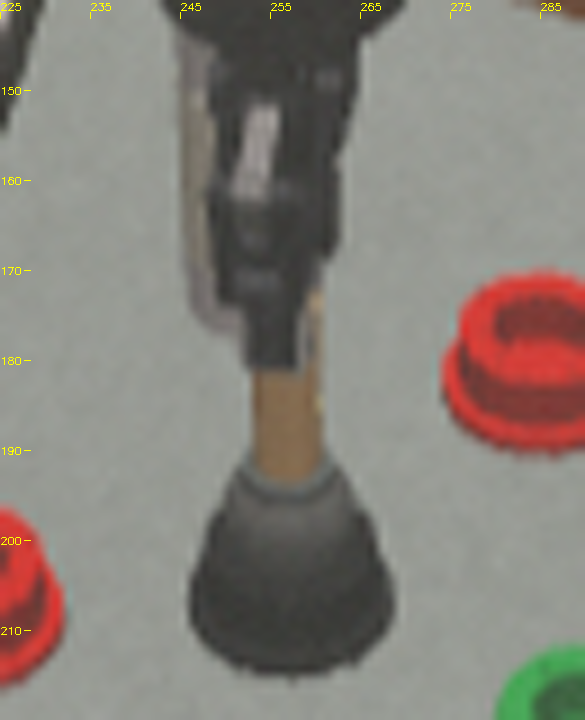

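View pics/m2.png

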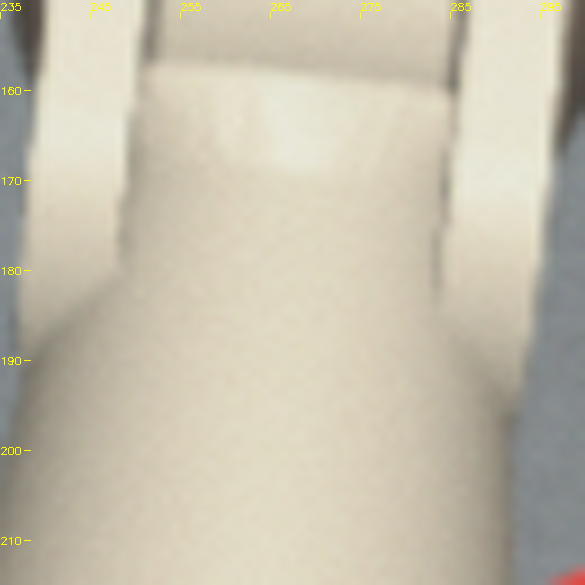

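The fingers straddle the handle: near finger at side (254.5,176), handle at (256,186). Going down to mid-grip and closing.

```bash
python3 -m jog '{"turn":[[0,0,0],[0,0,0],[0,0,0],[0,0,0],[0,0,0],[0,0,0],[0,0,0],[0,0,0],[0,0,0],[0,0,0]],"delta_pos":[[0.004,-0.01,-0.3],[0,-0.01,-0.35],[0,0,-0.24],[0,0,0],[0,0,0],[0,0,0],[0,0,0],[0,0,0],[0,0,0],[0,0,0]],"hand":[0.1,0.1,0.1,0,-0.2,-0.3,-0.4,-1,-1,-1]}' 80
python3 - <<'E'
from h import *
from workcell import bot,camera
s=camera("side");o=bot.get_obs();print(o["q"],o["ee_pos"],o["tcp_rot"],o["wrist_force"],o["torque"],o["opening"])
crop(s,225,140,65,80,9,"pics/m3.png")
E
```

```text
time: 29.25
ee_pos: [0.5608, -0.0019, 0.0854]
tcp_rot: [-180.0, 0.1, -180.0]
wrist_force: [-0.1, -0.7, 4.8]
opening: 0.0203
[-1.76952897e-01  6.02447656e+00 -4.93066672e+00  7.89856886e+01
 -3.37830720e-02 -1.84816188e-01] [ 0.56073701 -0.00189984  0.08532928] [-1.79966026e+02  5.90588355e-02 -1.79992137e+02] [-0.68890335 -1.1884363   5.48041467] [-0.19155761  0.08773115  0.01879796] 0.020274258582232682
```

View pics/m3.png

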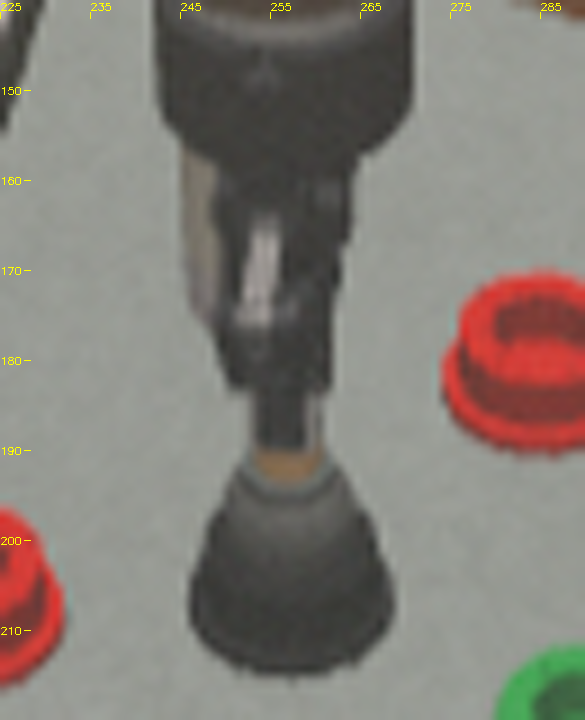

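```bash
python3 -m jog '{"turn":[[0,0,0],[0,0,0],[0,0,0],[0,0,0],[0,0,0],[0,0,0],[0,0,0],[0,0,0],[0,0,0],[0,0,0]],"delta_pos":[[0,0,0.1],[0,0,0.2],[0,0,0.35],[0,0,0.5],[0,0,0.5],[0,0,0.5],[0,0,0.5],[0,0,0.35],[0,0,0.2],[0,0,0]],"hand":[-1,-1,-1,-1,-1,-1,-1,-1,-1,-1]}' 100
python3 - <<'E'
from h import *
from workcell import bot
o=bot.get_obs();print(o["wrist_force"],o["torque"])
need(o,[.4796,.2872,.245],[180,0,180])
E
```

```text
time: 30.3
ee_pos: [0.5607, -0.0017, 0.2459]
tcp_rot: [-180.0, 0.1, -180.0]
wrist_force: [1.2, -0.5, -2.9]
opening: 0.0198
[ 1.18261118 -0.51944766 -2.93209889] [-0.01833277 -0.03129635 -0.0690464 ]
shift units [-1.6221  5.7786 -0.0175] turn units [ 0.002   0.0108 -0.0021]
```

```bash
python3 -m jog '{"turn":[[0,0,0],[0,0,0],[0,0,0],[0,0,0],[0,0,0],[0,0,0],[0,0,0],[0,0,0],[0,0,0],[0,0,0]],"delta_pos":[[-0.18,0.3,0],[-0.18,0.6,0],[-0.18,0.8,0],[-0.18,0.8,0],[-0.18,0.8,0],[-0.18,0.8,0],[-0.18,0.8,0],[-0.18,0.6,0],[-0.18,0.28,0],[0,0,0]],"hand":[-1,-1,-1,-1,-1,-1,-1,-1,-1,-1]}'
python3 - <<'E'
from h import *
from workcell import bot,camera
s=camera("side");o=bot.get_obs();print(o["wrist_force"],o["torque"])
need(o,[.4796,.2872,.214],[180,0,180])
crop(s,230,200,70,75,8,"pics/m4.png")
E
```

```text
time: 31.3
ee_pos: [0.4775, 0.2888, 0.2435]
tcp_rot: [-179.9, -0.1, -179.8]
wrist_force: [-0.3, -0.2, -1.7]
opening: 0.0198
[-0.30665397 -0.55346427 -2.23371965] [-0.02809147  0.00078979  0.02747728]
shift units [ 0.0278 -0.0096 -0.5956] turn units [ 0.0093 -0.011  -0.0155]
```

View pics/m4.png

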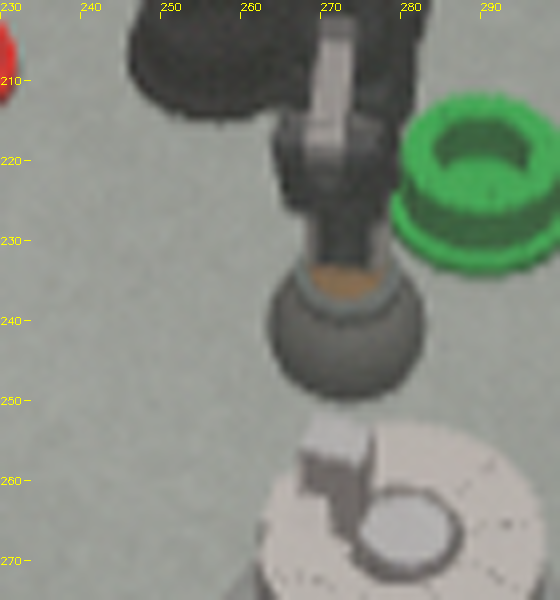

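```bash
python3 -m jog '{"turn":[[0.009,-0.01,-0.015],[0,0,0],[0,0,0],[0,0,0],[0,0,0],[0,0,0],[0,0,0],[0,0,0],[0,0,0],[0,0,0]],"delta_pos":[[0.028,-0.01,-0.1],[0,0,-0.2],[0,0,-0.15],[0,0,-0.06],[0,0,-0.03],[0,0,-0.03],[0,0,-0.03],[0,0,-0.03],[0,0,0],[0,0,0]],"hand":[-1,-1,-1,-1,-1,-1,-1,-1,-1,-1]}'
python3 - <<'E'
from h import *
from workcell import bot,camera
s=camera("side");o=bot.get_obs();print(o["wrist_force"],o["torque"])
need(o,[.4796,.2872,.195],[180,0,180])
crop(s,230,210,70,65,8,"pics/m5.png")
E
```

```text
time: 32.35
ee_pos: [0.4807, 0.2868, 0.2131]
tcp_rot: [179.9, 0.1, 179.9]
wrist_force: [-0.3, 0.1, -2.1]
opening: 0.0198
[ 0.45100708 -0.44185276 -1.52619146] [ 0.03970768 -0.02672503  0.01800052]
shift units [-0.023   0.0085 -0.3636] turn units [-0.007   0.0091  0.0123]
```

View pics/m5.png

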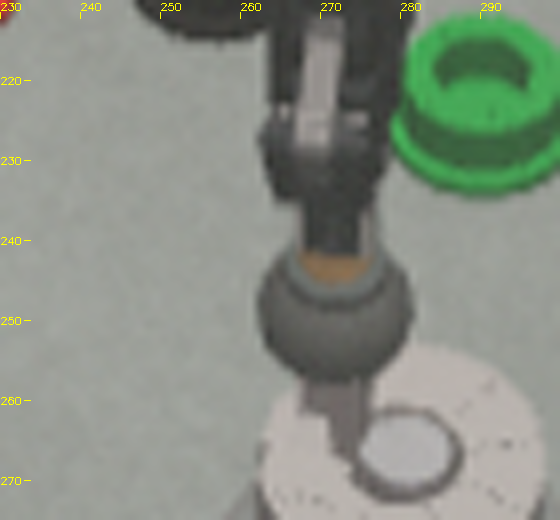

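```bash
python3 -m jog '{"turn":[[0,0,0],[0,0,0],[0,0,0],[0,0,0],[0,0,0],[0,0,0],[0,0,0],[0,0,0],[0,0,0],[0,0,0]],"delta_pos":[[-0.02,0.008,0],[0,0,-0.03],[0,0,-0.03],[0,0,-0.03],[0,0,-0.03],[0,0,-0.03],[0,0,-0.03],[0,0,0],[0,0,0],[0,0,0]],"hand":[-1,-1,-1,-1,-1,-1,-1,-1,-1,-1]}'
python3 - <<'E'
from h import *
from workcell import bot,camera
s=camera("side");o=bot.get_obs();print(o["wrist_force"],o["torque"])
need(o,[.4796,.2872,.195],[180,0,180])
crop(s,230,210,70,65,8,"pics/m6.png")
E
```

```text
time: 33.4
ee_pos: [0.4795, 0.2874, 0.2048]
tcp_rot: [179.9, 0.1, 179.9]
wrist_force: [-2.4, 0.6, 6.2]
opening: 0.0202
[-3.10759072  0.48052945  6.33026677] [0.21491676 0.81041468 0.01279821]
shift units [ 0.0007 -0.0038 -0.1952] turn units [-0.0139  0.0107  0.012 ]
```

View pics/m6.png

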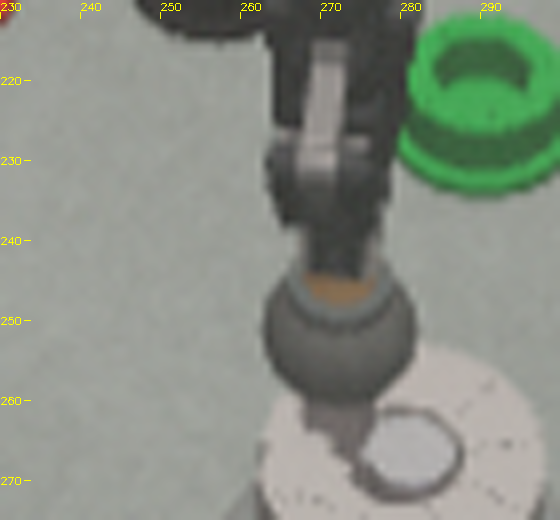

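```bash
python3 -m jog '{"turn":[[0,0,0],[0,0,0],[0,0,0],[0,0,0],[0,0,0],[0,0,0],[0,0,0],[0,0,0],[0,0,0],[0,0,0]],"delta_pos":[[-0.004,0.001,-0.03],[-0.004,0.001,-0.03],[-0.004,0.001,-0.03],[-0.004,0.001,-0.03],[-0.004,0.001,-0.03],[0,0,-0.03],[0,0,0],[0,0,0],[0,0,0],[0,0,0]],"hand":[-1,-1,-1,-1,-1,-1,-1,-1,-1,-1]}'
python3 - <<'E'
from h import *
from workcell import bot,camera
s=camera("side");o=bot.get_obs();print(o["wrist_force"],o["torque"])
need(o,[.479,.2874,.195],[180,0,180])
crop(s,230,210,70,65,8,"pics/m7.png")
E
```

```text
time: 34.45
ee_pos: [0.4788, 0.2879, 0.197]
tcp_rot: [179.8, 0.2, 179.9]
wrist_force: [-4.0, 1.2, 13.3]
opening: 0.0203
[-4.45019837  1.25711433 12.73691058] [0.31823938 1.03459198 0.00503235]
shift units [ 0.0042 -0.0108 -0.0403] turn units [-0.0235  0.022   0.0111]
```

View pics/m7.png

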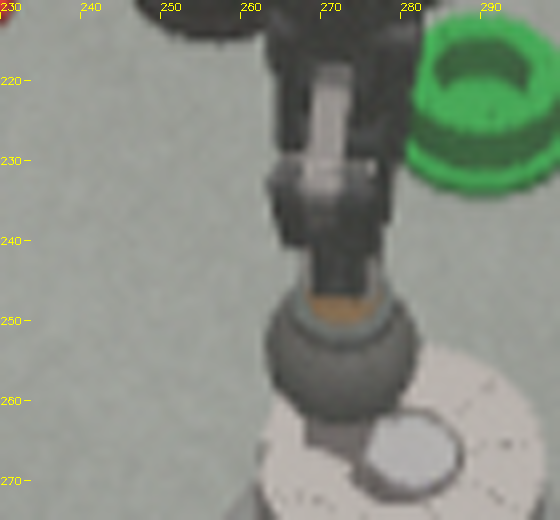

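```bash
python3 -m jog '{"turn":[[0,0,0],[0,0,0],[0,0,0],[0,0,0],[0,0,0],[0,0,0],[0,0,0],[0,0,0],[0,0,0],[0,0,0]],"delta_pos":[[-0.003,0.001,-0.02],[-0.003,0.001,-0.02],[-0.003,0,-0.02],[0,0,0],[0,0,0],[0,0,0],[0,0,0],[0,0,0],[0,0,0],[0,0,0]],"hand":[-1,-1,-1,-1,-1,-1,-1,-1,-1,-1]}'
python3 - <<'E'
from h import *
from workcell import bot,camera
s=camera("side");o=bot.get_obs();print(o["ee_pos"],o["wrist_force"],o["torque"])
crop(s,230,210,70,65,8,"pics/m8.png")
E
```

```text
time: 35.5
ee_pos: [0.4787, 0.2881, 0.1954]
tcp_rot: [179.8, 0.3, 179.9]
wrist_force: [-5.5, 0.3, 22.2]
opening: 0.0199
[0.47865869 0.28813875 0.19538611] [-3.7891598   0.5813765  20.92451725] [-0.02046963  1.22726648 -0.02157369]
```

View pics/m8.png

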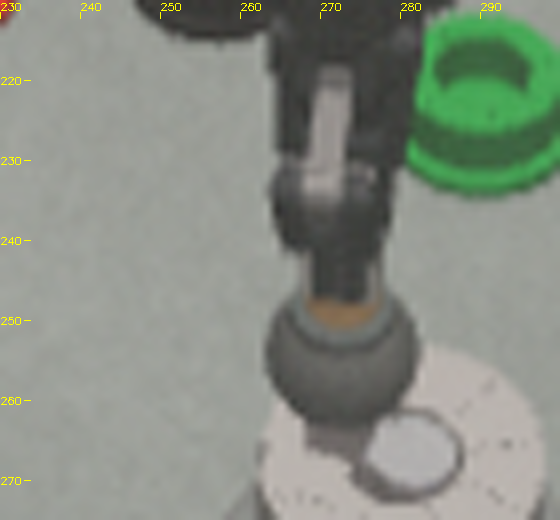

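```bash
python3 -m jog '{"turn":[[0,0,0],[0,0,0],[0,0,0],[0,0,0],[0,0,0],[0,0,0],[0,0,0],[0,0,0],[0,0,0],[0,0,0]],"delta_pos":[[0,0,-0.02],[0,0,-0.02],[0,0,-0.02],[0,0,0],[0,0,0],[0,0,0],[0,0,0],[0,0,0],[0,0,0],[0,0,0]],"hand":[-1,-1,-1,-1,-1,-1,-1,-1,-1,-1]}'
python3 - <<'E'
from h import *
from workcell import bot,camera
s=camera("side");o=bot.get_obs();print(o["ee_pos"],o["wrist_force"],o["torque"])
E
```

```text
time: 36.55
ee_pos: [0.479, 0.2882, 0.195]
tcp_rot: [179.7, 0.5, 179.9]
wrist_force: [-7.9, -2.0, 36.7]
opening: 0.0198
[0.47903691 0.28826312 0.19503682] [-7.85619612 -2.11765897 35.92475849] [-0.5727662   2.00275164  0.0218524 ]
```

It is hard down: at 37 N it moved only 0.4 mm, and TCP z 0.195 matches the expected home height. Lifting off and inspecting.

```bash
python3 -m jog '{"turn":[[0,0,0],[0,0,0],[0,0,0],[0,0,0],[0,0,0],[0,0,0],[0,0,0],[0,0,0],[0,0,0],[0,0,0]],"delta_pos":[[0,0,0.1],[0,0,0.1],[0,0,0.2],[0,0,0.3],[0,0,0.3],[0,0,0.2],[0,0,0],[0,0,0],[0,0,0],[0,0,0]],"hand":[-1,-1,-1,-1,-1,-1,-1,-1,-1,-1]}'
python3 - <<'E'
from h import *
from workcell import bot,camera
s=camera("side");o=bot.get_obs();print(o["wrist_force"],o["torque"]);np.savez("/tmp/s3.npz",**s)
crop(s,245,225,65,50,12,"pics/m9.png")
k=np.array([.476,.2879,.112]);c,si=np.cos(np.radians(-10.4)),np.sin(np.radians(-10.4))
for hz in(.010,.0125,.015):
  h=k+[.003*c,.003*si,hz]
  P=[h+[a*c-b*si,a*si+b*c,.01] for a,b in((-.009,.007),(.009,.007),(.009,-.007),(-.009,-.007))]
  print(hz,proj(s,P).round(1).tolist())
need(o,[.5607,-.0019,.24],[180,0,180])
E
```

```text
time: 37.6
ee_pos: [0.4781, 0.2874, 0.2482]
tcp_rot: [180.0, -0.0, 179.9]
wrist_force: [1.0, -0.0, -1.9]
opening: 0.0198
[-0.91050496  0.13956483 -1.97477756] [0.0161591  0.04000396 0.06353299]
0.01 [[275.4, 262.7], [268.0, 260.7], [269.8, 256.2], [277.2, 258.1]]
0.0125 [[275.4, 262.0], [268.0, 260.0], [269.9, 255.5], [277.2, 257.4]]
0.015 [[275.4, 261.3], [268.0, 259.4], [269.9, 254.8], [277.3, 256.8]]
shift units [ 1.652  -5.7849 -0.1679] turn units [-0.0022  0.0016  0.0135]
```

View pics/m9.png

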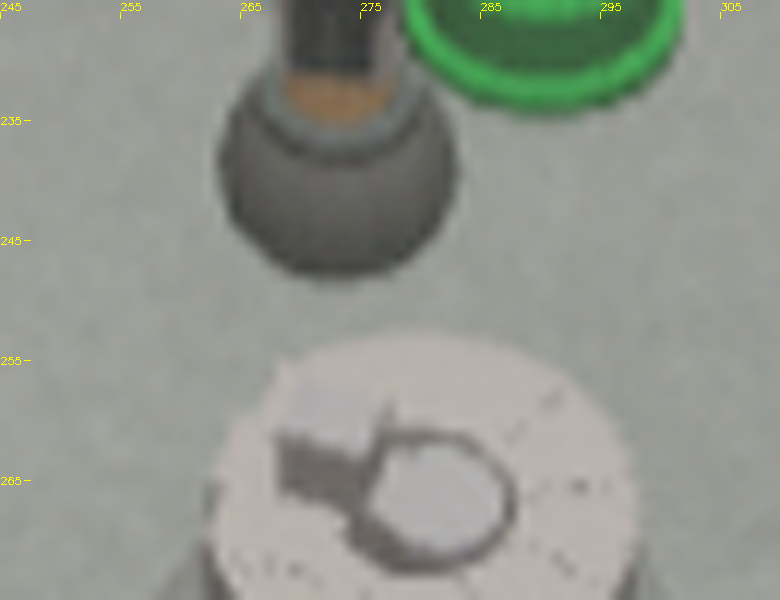

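The head is flat on the hub: near edge at about (268,261)–(275,263), matching the home prediction, and the shaft is visibly shifted. Returning the mallet.

```bash
python3 -m jog '{"turn":[[0,0,0.0135],[0,0,0],[0,0,0],[0,0,0],[0,0,0],[0,0,0],[0,0,0],[0,0,0],[0,0,0],[0,0,0]],"delta_pos":[[0.2,-0.3,0],[0.2,-0.6,0],[0.2,-0.8,0],[0.2,-0.8,0],[0.2,-0.8,0],[0.2,-0.8,0],[0.2,-0.8,0],[0.15,-0.6,0],[0.1,-0.285,0],[0,0,0]],"hand":[-1,-1,-1,-1,-1,-1,-1,-1,-1,-1]}'
python3 -m jog '{"turn":[[0,0,0],[0,0,0],[0,0,0],[0,0,0],[0,0,0],[0,0,0],[0,0,0],[0,0,0],[0,0,0],[0,0,0]],"delta_pos":[[0,0,-0.2],[0,0,-0.4],[0,0,-0.5],[0,0,-0.5],[0,0,-0.4],[0,0,-0.2],[0,0,0],[0,0,0],[0,0,0],[0,0,0]],"hand":[-1,-1,-1,-1,-1,-1,-1,-1,-1,-1]}'
python3 - <<'E'
from h import *
from workcell import bot,camera
s=camera("side");t=camera("top");o=bot.get_obs();print(o["wrist_force"])
crop(s,220,130,75,85,8,"pics/r1.png")
need(o,[.5607,-.0019,.0853],[180,0,180])
p=o["ee_pos"]
print(proj(s,[p+[0,0,-.041]]),proj(s,[[.5607,-.0019,.030]]))
s3=load("/tmp/s3.npz");print(proj(s3,[[.4781,.2874,.2072]]),"obs ~ (273,239)")
E
```

```text
time: 38.65
ee_pos: [0.561, -0.0033, 0.2485]
tcp_rot: [180.0, 0.0, 179.9]
wrist_force: [-0.6, 0.3, -2.3]
opening: 0.0199
time: 39.65
ee_pos: [0.5613, -0.0017, 0.1401]
tcp_rot: [180.0, 0.2, -180.0]
wrist_force: [0.6, -0.8, -2.2]
opening: 0.0199
[ 0.11685072  0.82366918 -2.07043683]
shift units [-0.0073 -0.002  -1.0879] turn units [-0.0064  0.0147  0.0005]
[[256.7378 182.7404]] [[257.1928 200.0286]]
[[273.3219 238.2999]] obs ~ (273,239)
```

View pics/r1.png

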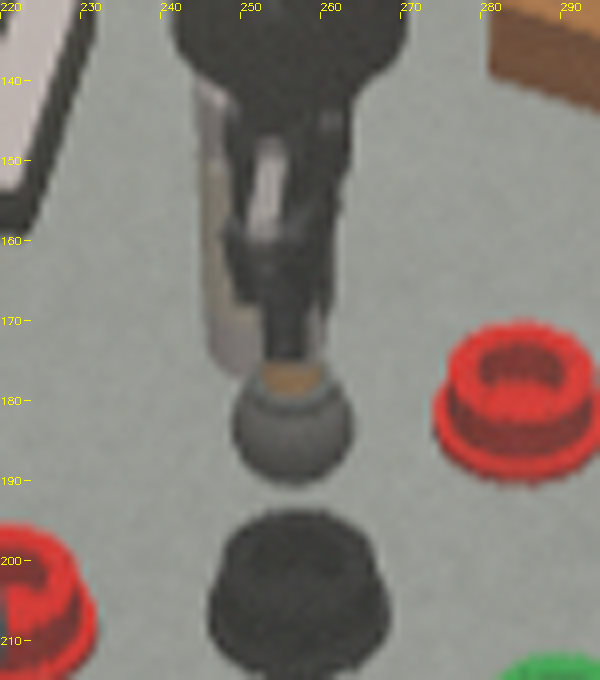

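Ball at side (255.8,183) sits over the ring, whose centre is at about (255.8,200). Lowering gently.

```bash
python3 -m jog '{"turn":[[-0.006,0.014,0],[0,0,0],[0,0,0],[0,0,0],[0,0,0],[0,0,0],[0,0,0],[0,0,0],[0,0,0],[0,0,0]],"delta_pos":[[-0.007,-0.002,-0.15],[0,0,-0.25],[0,0,-0.25],[0,0,-0.15],[0,0,-0.08],[0,0,-0.05],[0,0,-0.03],[0,0,-0.02],[0,0,0],[0,0,0]],"hand":[-1,-1,-1,-1,-1,-1,-1,-1,-1,-1]}'
python3 - <<'E'
from h import *
from workcell import bot,camera
s=camera("side");o=bot.get_obs();print(o["wrist_force"],o["torque"])
need(o,[.5607,-.0019,.0853],[180,0,180])
E
```

```text
time: 40.75
ee_pos: [0.5605, -0.0019, 0.0903]
tcp_rot: [180.0, -0.0, -180.0]
wrist_force: [-0.0, -0.7, -2.1]
opening: 0.02
[ 0.95775744 -0.05057346 -1.89833406] [ 0.05556459 -0.03745396  0.05103198]
shift units [ 0.002  -0.0004 -0.1011] turn units [-0.0002 -0.0024  0.    ]
```

```bash
python3 -m jog '{"turn":[[0,0,0],[0,0,0],[0,0,0],[0,0,0],[0,0,0],[0,0,0],[0,0,0],[0,0,0],[0,0,0],[0,0,0]],"delta_pos":[[0,0,-0.02],[0,0,-0.02],[0,0,-0.02],[0,0,-0.015],[0,0,-0.01],[0,0,-0.01],[0,0,0],[0,0,0],[0,0,0],[0,0,0]],"hand":[-1,-1,-1,-1,-1,-1,-1,-1,-1,-1]}'
python3 - <<'E'
from h import *
from workcell import bot,camera
s=camera("side");o=bot.get_obs();print(o["ee_pos"],o["wrist_force"],o["torque"])
crop(s,225,140,65,80,9,"pics/r2.png")
E
```

```text
time: 41.8
ee_pos: [0.5606, -0.0019, 0.0856]
tcp_rot: [-180.0, -0.0, -180.0]
wrist_force: [0.4, 0.0, 2.6]
opening: 0.0198
[ 0.56063353 -0.00190568  0.0856199 ] [-0.18116866 -0.62252878  4.2246126 ] [-0.13740712 -0.02364102  0.04402989]
```

View pics/r2.png

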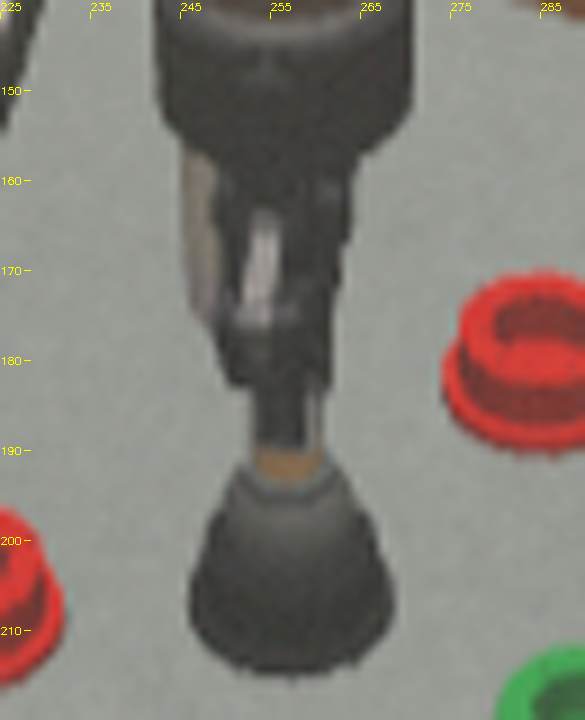

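It is seated with the same picture as at the start and about 5 N of contact. Releasing, then rising.

```bash
python3 -m jog '{"turn":[[0,0,0],[0,0,0],[0,0,0],[0,0,0],[0,0,0],[0,0,0],[0,0,0],[0,0,0],[0,0,0],[0,0,0]],"delta_pos":[[0,0,0],[0,0,0],[0,0,0],[0,0,0],[0,0,0],[0,0,0],[0,0,0],[0,0,0],[0,0,0],[0,0,0]],"hand":[-0.5,-0.4,-0.3,-0.2,-0.1,0,0.1,0.2,0.2,0.2]}' 20
python3 -m jog '{"turn":[[0,0,0],[0,0,0],[0,0,0],[0,0,0],[0,0,0],[0,0,0],[0,0,0],[0,0,0],[0,0,0],[0,0,0]],"delta_pos":[[0,0,0.1],[0,0,0.2],[0,0,0.4],[0,0,0.5],[0,0,0.5],[0,0,0.5],[0,0,0.4],[0,0,0.2],[0,0,0],[0,0,0]],"hand":[0.2,0.2,0.2,0.2,0.2,0.2,0.2,0.2,0.2,0.2]}'
python3 -m jog '{"turn":[[0,0,0],[0,0,0],[0,0,0],[0,0,0],[0,0,0],[0,0,0],[0,0,0],[0,0,0],[0,0,0],[0,0,0]],"delta_pos":[[-0.2,-0.3,0],[-0.4,-0.6,0],[-0.4,-0.8,0],[-0.4,-0.8,0],[-0.4,-0.8,0],[-0.4,-0.6,0],[-0.2,-0.3,0],[0,0,0],[0,0,0],[0,0,0]],"hand":[0.2,0.2,0.2,0.2,0.2,0.2,0.2,0.2,0.2,0.2]}'
python3 - <<'E'
from h import *
from workcell import bot,camera
s=camera("side");t=camera("top")
crop(s,225,160,65,60,9,"pics/f1.png");crop(t,245,170,50,50,10,"pics/f2.png");crop(t,140,190,60,60,8,"pics/f3.png")
cv2.imwrite("pics/f4.png",np.hstack([s["frame"],t["frame"]])[:,:,::-1][:, :]) if False else cv2.imwrite("pics/f4.png",cv2.resize(np.vstack([s["frame"],t["frame"]])[:,:,::-1],(400,600)))
crop(s,245,240,65,50,10,"pics/f5.png")
E
```

```text
time: 42.85
ee_pos: [0.5604, -0.0019, 0.0853]
tcp_rot: [180.0, -0.1, -180.0]
wrist_force: [0.6, -1.2, -0.3]
opening: 0.0515
time: 43.85
ee_pos: [0.5603, -0.0019, 0.2246]
tcp_rot: [180.0, -0.1, -180.0]
wrist_force: [0.2, -0.5, -0.7]
opening: 0.0512
time: 44.85
ee_pos: [0.4405, -0.2113, 0.2249]
tcp_rot: [180.0, -0.1, -180.0]
wrist_force: [-0.4, 1.3, -0.5]
opening: 0.0509
```

View pics/f1.png

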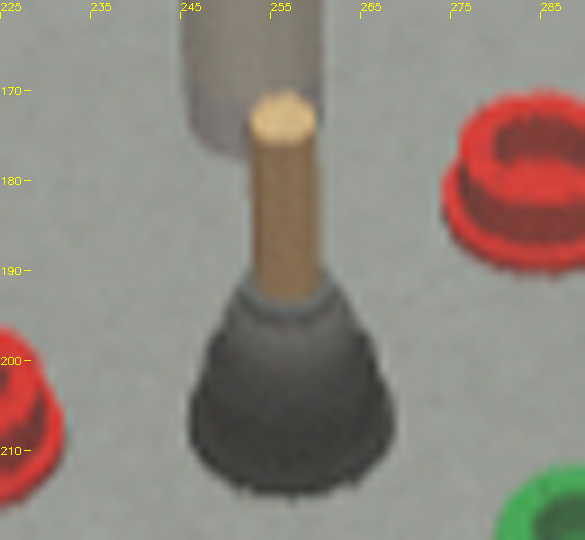

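View pics/f2.png

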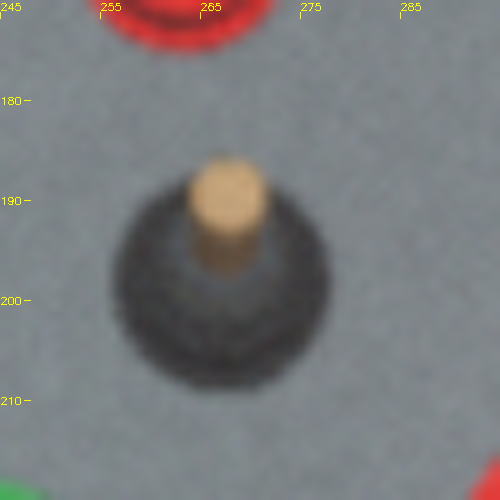

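View pics/f3.png

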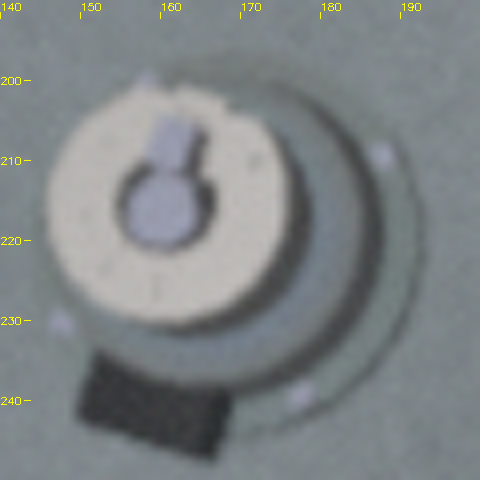

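View pics/f4.png

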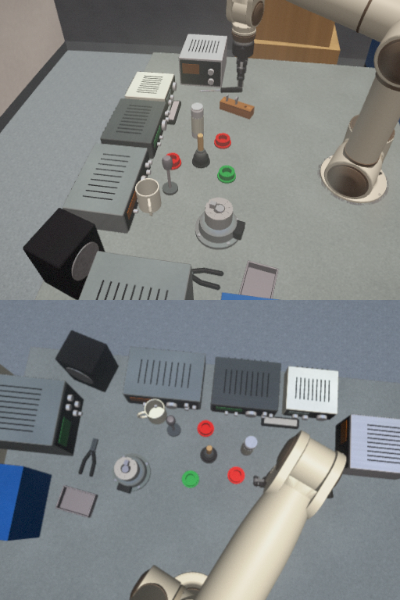

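View pics/f5.png

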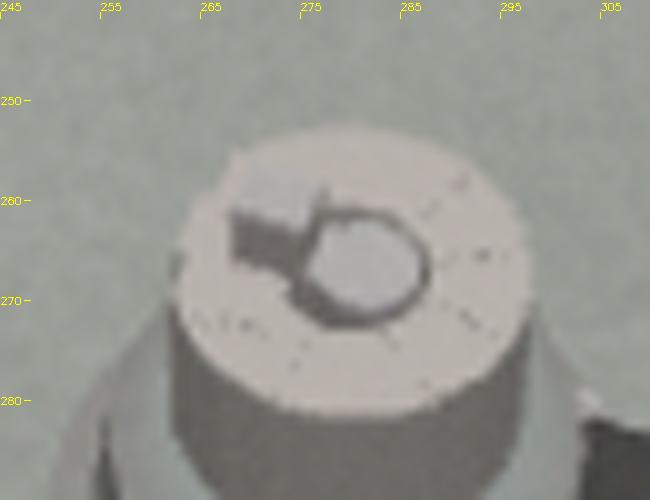

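All good: the handle top is at (267.8,189.4), where it began (267.7,189.8), and the key head is down on the hub. Handing in.

```bash
python3 - <<'E'
from workcell import ticket
print(ticket.job_done())
E
```

```text
the job is handed in; nothing more can be done
None
```

The gib-head key is driven home in the keyway and the mallet is back in its black ring stand, released. I handed the job in at about 45 s; no verdict is reported.

- **Key:** I started it in the keyway about 22 mm deep, let go, and pressed it down with the mallet's ball. The push rose to about 15 N on the way. Hard down it read 37 N with only 0.4 mm more travel, and the TCP height of 0.195 m matched the value worked out for home. I pressed steadily rather than tapping. The last pictures show the head flat on the hub and the shaft visibly shifted; I could not read the shaft's displacement directly.
- **Mallet:** I lowered it until about 5 N of contact and then opened the fingers. Its handle top is within half a pixel of where it began, and it stands upright.
- **Other things:** They look unmoved in the overview pictures, where only the gripper blocks part of the rack in the top view. I did not measure them one by one.

**Went wrong on the way:** My first grasp was half a turn the wrong way and ran the last joint to its 180° limit. I put the key back in its slot and, after turning the wrong way once more, regrasped it half a turn round. Both times the tool stayed clear of everything, but it tilted about 9°, and the joint reading stopped at 179.94°.

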